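# Cock the solder sucker and work it out of its tight foam cutout

### The arm

A 7-joint arm with a two-finger parallel gripper is mounted at the origin on the work surface. World frame = base frame: x ahead of the robot, y to its left, z up, the work surface at z = 0. Lengths are in m, angles in rad, forces in N, time in s.
With the tool pointing down it reaches from about 0.425 to 0.925 m from the base axis. Payload 6.8 kg.
Tool frame: the origin (TCP) lies at the very end of the fingers, on their centre line; the grasp point (between the pads) lies r.grasp_offset behind it (r.grasp_offset is the distance from the TCP to the grasp point, in m); z points along the fingers, y is the direction in which the jaws open and shut (so a half turn about z gives the same grasp; the last joint's range is limited). The gripper opens to 85 mm and grips with 20 to 120 N. Pads are 22 mm wide; open, the fingers measure 114 mm over their backs; the gripper's body (76 mm by 85 mm) begins 54 mm behind the grasp point. The pads swing forward as they close: fully open they stand 13 mm farther back than shut.
Start: joints at [-1.44, 0.477, 0.022, 1.555, -0.011, 1.109, -0.083], TCP at [0.16, 0.656, 0.231] pointing down, gripper open.
Joint ranges: [-2.96, 2.96], [-0.34, 2.1], [-1.41, 1.46], [0.24, 2.44], [-1.37, 4.51], [0.17, 1.92], [-2.96, 2.96]. Speed limits (rad/s): [2.39, 2.39, 3.14, 3.14, 3.14, 3.14, 3.14].

### API

Orientations are given as a rotation vector (axis times angle).
In Python, from bench import r gives the robot as it stands.
- The arm moves only by the shell command python3 -m jog 'ROWS' [FORCE]. ROWS is JSON, one flat list of numbers, 7 for each row, row after row: the turn, a rotation vector about the tool's x, y, z normalised to -1 to 1, where 1 is 180 degrees, then the shift along the tool's x, y, z normalised to -1 to 1, where 1 is 200 mm, then the opening, from 0 (shut) to 1 (fully open). In form: [wx, wy, wz, x, y, z, hand, wx, wy, wz, x, y, z, hand, ...]. A call has 1 to 12 rows; each row is the pose to reach, as a shift and turn from the pose measured when the call began, along the tool's axes at that moment, turning the shorter way round; what a row does not reach only later rows make up. A row lasts 1/10 s, in which the tool goes at most 50 mm and 8.59 degrees, less where a joint would pass 70% of its speed; a pose out of reach is approached as far as the arm can. A call with a number of a shift or a turn outside -1 to 1 is refused whole. A call with a gripper value outside its range is refused whole. The fingers move at their own pace and stop on an object; FORCE is the grip in N (left out, the last holds). Time passes only in rows, so rows that repeat a pose let the fingers close. It gives the time, the measured TCP pose, the force and the opening at its end, in the units of the state.
- r.get_obs(): the state, without advancing time (a new reading comes with each control period).
- r.grab_frame(name): name is "scene" or "top" or "wrist"; returns the picture (384x512x3 uint8, red, green, blue); there is no depth.
- r.calibration(name): a dict with "K" (3x3 intrinsics, pixels), "origin" and "rotation" of the camera in the world; the wrist camera has in their place "T_tool_cam" (4x4, takes a point from camera to tool coordinates, whose origin is the TCP and whose axes are the flange's). Camera axes: x right, y up, looking along -z (the intrinsics and any distortion apply to the point x, -y, -z); pixel columns grow to the right and rows downward; lengths in m; the calibration is good to about 2 mm. A picture is of the moment at which its call begins: read the wrist's pose just before it. calibration takes no time and is no camera call.
- r.hand_in(): hands the job in, once; it reports no verdict.
The state is a dict: "clock": time; "joints": joint angles; "qvel": joint speeds; "tau": joint torques, N m; "tcp_pos": TCP position; "orientation": TCP orientation; "contact_force": force on the tool from outside, world axes, zero at the start; "moment": the same for the moment, N m; "grip_width": finger opening in m.
Only numpy, scipy, OpenCV 4.12 (cv2) and the standard library are available. Lean on these libraries where they do the work, as an engineer would, in place of code of your own. Each camera call takes 0.05 s, during which the arm holds its last target.

### The job

Get the solder sucker ready for work on the board: while it still sits in the foam of the tool carrier, press its red plunger head right down until it latches, then work the sucker out of its tight cutout, along its slope and with small twists, so that the light carrier is not dragged along or lifted. Lower it nose first into the empty half of the steel tool cup and leave it standing there with the plunger still latched. Do not drop it, and leave the carrier, its other tools, the cup, the board and the flux bottle where they are.

Things in the scene. Friction and masses are not known exactly. Their poses are not given: they have to be found in the camera images.
- sucker_barrel (a point): Solder sucker, 60 g: silver round barrel 20 mm across from 50 to 152 mm up, the top 12 mm black; black cone and white nozzle below, red plunger head on a thin rod above. This point: on the axis, 130 mm above the nozzle tip; good to grip. +z runs along the axis from nozzle to head. At first it leans 32 degrees, 67 mm of barrel out of the foam. Small red button on its +x side: no use here.
- sucker_head (a point): Centre of the flat top of the sucker's red plunger head (23 mm across, 12 mm thick), same axes as the barrel; 200 mm from the nozzle tip with the plunger up, 166 mm when latched.
- sucker_nose (a point): Tip of the sucker's white nozzle, same axes as the barrel; it is at the bottom of the cutout at first.
- sucker_plunger (a joint): Plunger travel along the sucker's axis in m: 0 fully up, 0.034 at its stop. A spring pushes it back up (about 3 N to press); from 23 mm on a catch must be overcome as well (10 to 15 N in all); past about 30 mm it snaps to the stop and stays latched by itself (some 4 N would pull it up again).
- carrier: Open tool carrier, 180 x 300 mm, 1.8 kg in all, loose: a pull over about 10 N drags it. Origin on its underside, 60 mm behind its front face; front at -x, roughly towards the robot, long side along y, z up. A dark foam block has three cutouts in a row at y -70, 0, 70 mm, all leaning 32 degrees, tops forward (-x). Cutout bottoms at x 35, z 36 mm; mouths 85 mm up the slope.
- carrier_mouth (a point): Mouth centre of the middle cutout, axes as the carrier. Foam lips press on the +y and -y sides of each tool with 10 N each, over the first 40 mm of the pull: 12 N of dry friction against a straight pull, much less while the tool turns about its own axis; to-and-fro twists of some 25 degrees either way with 3 to 4 mm of pull in each free it. Nozzle clear after 85 mm.
- carrier_bar (a point): Middle of the carrier's black carrying bar, axes as the carrier: 24 mm thick, 288 mm long along y, 239 mm above the bench, on end posts 34 mm wide. It stands over the tools and blocks a gripper that comes straight down on the barrel; along the tool's slope there is room (about 60 mm from the sucker's axis to the bar's surface).
- penlight_mid (a point): Black penlight (20 mm barrel, 27 mm head, 138 mm long) in another cutout, same lean; this point is 70 mm up its axis, its top is 138 mm up. Leave it.
- brush_mid (a point): Yellow-handled brush (20 mm handle, head 34 mm wide along the carrier's y, 144 mm long) in another cutout, same lean; this point is 70 mm up its axis. Leave it.
- cup: Dark steel tool cup 80 (x) x 130 (y) x 100 mm high, walls 4 mm, loose, 0.55 kg; origin under its centre, z up. A wall 86 mm high across the middle (y = 0) divides it into two halves, each 72 x 59 mm inside: the +y half is full with two screwdrivers, handles up to 160 mm high, the -y half is empty.
- cup_empty (a point): Centre of the floor (4 mm above the bench) of the cup's empty half, axes as the cup.
- board_mid (a point): Green circuit board 95 x 140 mm clamped flat in a grey holder (70 x 190 mm base, 75 mm high overall, longer along its y), loose. This point is at its centre 35 mm above the bench. Leave it.
- flux_mid (a point): Amber flux bottle with red cap, 38 mm across, 100 mm high, loose. This point is at its centre, 50 mm up. Leave it.
There are look-alikes about, which are no part of the job. Several things have the shape of the cup; the one meant has the colours described above.

How it is judged:
By the outcome, as a careful person would: the job done as asked, in the order asked, and still so for the second after the job is handed in, with the robot touching nothing.
It also fails if it takes over 72 s, if anything falls off the work surface, if the arm or the gripper's body presses on something with over 40 N, if the wrist force passes 120 N, or if a joint passes its speed limit or range.

## Working session

There is one attempt and no reset: what is moved stays moved. The work goes in short steps, Python scripts to look and compute and a shell command to move; the robot and the scene stay as the last step left them, time stands still between calls to the robot, and variables do not carry over. Pictures are saved under pics/ and viewed, and the job is handed in when it is done.

```bash
ls -la; mkdir -p pics
python3 - <<'E'
from bench import r
import cv2,json
o=r.get_obs();print(o);print(r.grasp_offset)
for n in("scene","top","wrist"):
    im=r.grab_frame(n);cv2.imwrite(f"pics/{n}0.png",im[:,:,::-1]);
    c=r.calibration(n);print(n,{k:(v.tolist() if hasattr(v,'tolist') else v) for k,v in c.items()})
print(r.get_obs()['clock'])
E
```

```text
total 12
drwxr-xr-x  3 agent agent 4096 Dec  7 01:10 .
drwxr-xr-x 23 root  root  4096 Dec  7 01:10 ..
drwxr-xr-x  2 agent agent 4096 Dec  7 01:10 pics
{'clock': 0.0, 'joints': array([-1.44013666,  0.47780209,  0.02236988,  1.55646772, -0.01149482,
        1.10929836, -0.08311888]), 'qvel': array([-0.00165499, -0.00043123, -0.00042163, -0.00103953,  0.00323214,
        0.00010511, -0.00071651]), 'tau': array([-5.42826238e-04, -5.96449935e+01,  1.60802353e+00, -2.81188345e+01,
        1.25693937e-02,  9.38212004e-03, -2.08695823e-06]), 'tcp_pos': array([0.15952903, 0.65525992, 0.2303181 ]), 'orientation': array([-3.74178995e-01, -3.11916385e+00,  2.89933366e-03]), 'contact_force': array([0.49003758, 0.26593377, 0.60920848]), 'moment': array([ 0.00498139,  0.03971723, -0.00939295]), 'grip_width': 0.08584440274691792}
0.0187
scene {'K': [[474.4624927853195, 0.0, 258.24445624791144], [0.0, 474.4624927853195, 182.28244329753693], [0.0, 0.0, 1.0]], 'origin': [1.0944923450164863, -0.1203548993182741, 1.0037501314981956], 'rotation': [0.5198709272193478, 0.3676816630267801, 1.203938516140625]}
top {'K': [[414.9818574012161, 0.0, 249.2485902993901], [0.0, 414.9818574012161, 193.26872432495938], [0.0, 0.0, 1.0]], 'origin': [0.46902240364057546, 0.048027240131333186, 1.0561644908121348], 'rotation': [0.08796341151028486, -0.04018215317577539, -1.5788201157280952]}
wrist {'K': [[309.19021037893555, 0.0, 260.65669379345576], [0.0, 309.19021037893555, 187.17442739581577], [0.0, 0.0, 1.0]], 'T_tool_cam': [[0.0002071412131758316, 0.9447830868238408, 0.32769631664718135, 0.08438575209684605], [0.9999996181340284, -0.00047392213224103214, 0.0007342544566839168, 0.0005547683185912478], [0.0008490137292130025, 0.3276960394167506, -0.9447828242121364, -0.14337176756927963], [0.0, 0.0, 0.0, 1.0]]}
0.15
```

View pics/scene0.png

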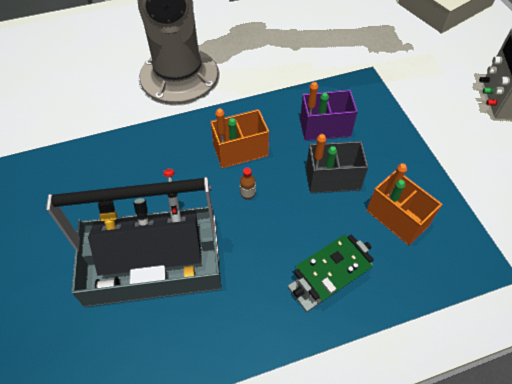

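View pics/top0.png

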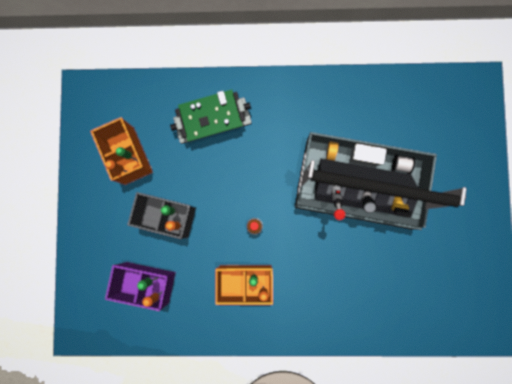

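View pics/wrist0.png

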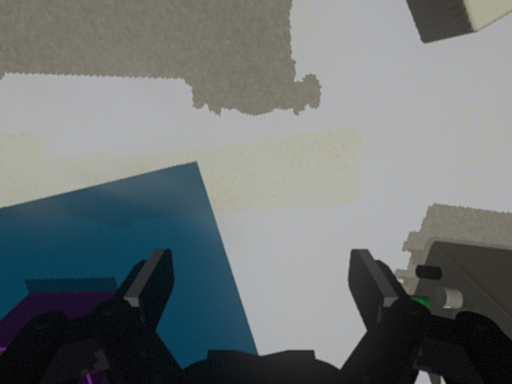

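```bash
cat > h.py <<'E'
import numpy as np,cv2,sys
from scipy.spatial.transform import Rotation as R
from scipy.optimize import least_squares
from bench import r
def cam(n,obs=None):
    c=r.calibration(n);K=np.array(c['K'])
    if n=='wrist':
        T=np.array(c['T_tool_cam']);o=obs or r.get_obs()
        Rt=R.from_rotvec(o['orientation']).as_matrix()
        return K,Rt@T[:3,3]+o['tcp_pos'],Rt@T[:3,:3]
    return K,np.array(c['origin']),R.from_rotvec(c['rotation']).as_matrix()
def proj(c,P):
    K,o,Rm=c;p=(np.atleast_2d(P)-o)@Rm
    q=np.c_[p[:,0],-p[:,1],-p[:,2]]@K.T
    return q[:,:2]/q[:,2:]
def ray(c,uv):
    K,o,Rm=c;d=np.linalg.inv(K)@[uv[0],uv[1],1];d=Rm@np.array([d[0],-d[1],-d[2]]);return o,d/np.linalg.norm(d)
def atz(c,uv,z):
    o,d=ray(c,uv);return o+d*(z-o[2])/d[2]
def tri(*cu):
    A=np.zeros((3,3));b=np.zeros(3)
    for c,uv in cu:
        o,d=ray(c,uv);M=np.eye(3)-np.outer(d,d);A+=M;b+=M@o
    P=np.linalg.solve(A,b);return P,[ (proj(c,P)[0]-uv).round(1) for c,uv in cu]
def crop(img,x0,y0,w,h,s,name):
    cv2.imwrite('pics/'+name,cv2.resize(img[y0:y0+h,x0:x0+w],None,fx=s,fy=s,interpolation=cv2.INTER_CUBIC))
E
python3 - <<'E'
from h import *
t=cv2.imread('pics/top0.png');s=cv2.imread('pics/scene0.png')
crop(t,285,120,190,120,4,'t_car.png');crop(s,40,155,190,150,4,'s_car.png')
a=cv2.resize(t[185:250,120:205],None,fx=4.5,fy=4.5,interpolation=2);b=cv2.resize(s[125:205,295:375],None,fx=4.5,fy=4.5,interpolation=2)
h=max(a.shape[0],b.shape[0]);o=np.zeros((h,a.shape[1]+b.shape[1],3),np.uint8);o[:a.shape[0],:a.shape[1]]=a;o[:b.shape[0],a.shape[1]:]=b
cv2.imwrite('pics/cup.png',o);print(a.shape,b.shape)
E
```

```text
(292, 382, 3) (360, 360, 3)
```

View pics/t_car.png

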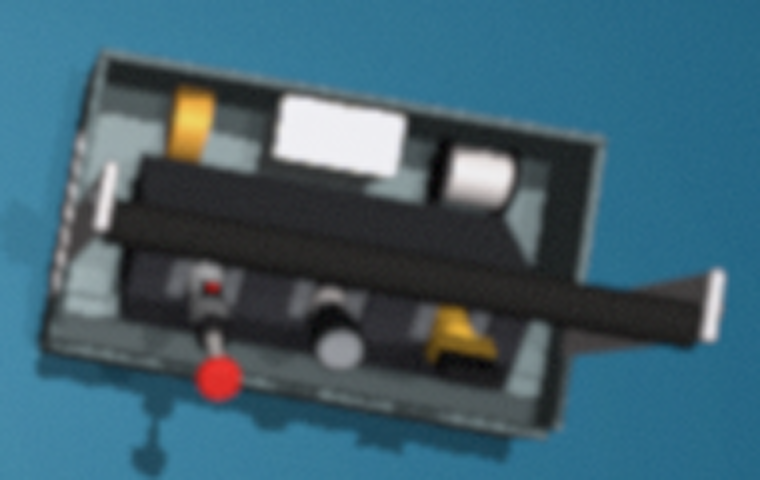

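View pics/s_car.png

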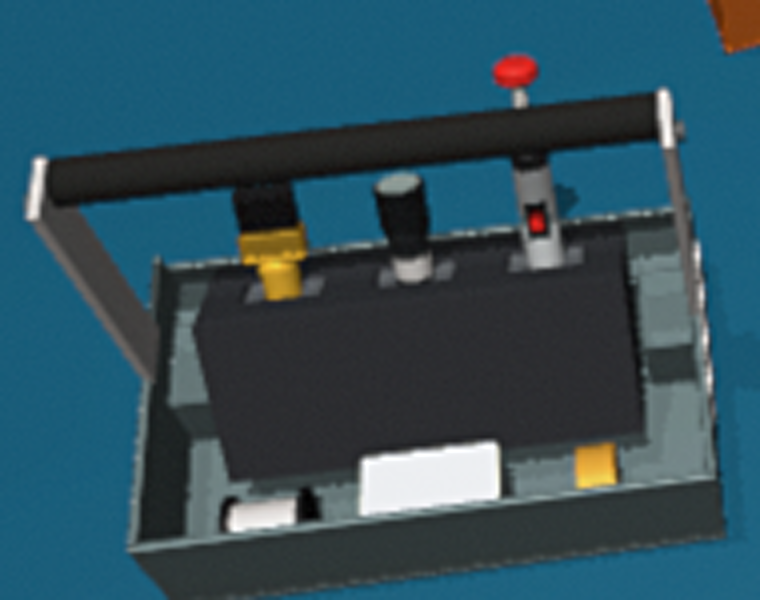

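View pics/cup.png

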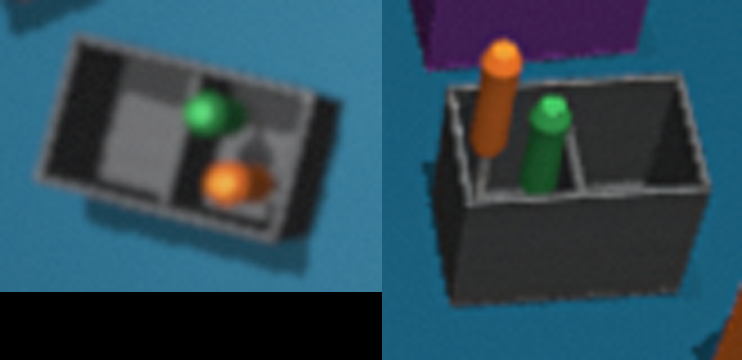

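```bash
cat > fit.py <<'E'
from h import *
T=cam('top');S=cam('scene')
def full(c,off,s): return (np.array(c,float)+.5)/s-.5+off
tc=lambda *p: full(p,(285,120),4); sc=lambda *p: full(p,(40,155),4)
tk=lambda *p: full(p,(120,185),4.5); sk=lambda *p: full((p[0]-382,p[1]),(295,125),4.5)
def place(p,L):
    c,s=np.cos(p[2]),np.sin(p[2]);L=np.atleast_2d(L)
    return np.c_[p[0]+c*L[:,0]-s*L[:,1],p[1]+s*L[:,0]+c*L[:,1],L[:,2]]
# carrier
rim=[(.12,.15),(.12,-.15),(-.06,.15),(-.06,-.15)]
tp=[tc(103,52),tc(603,140),tc(45,350),tc(555,432)]
sp=[sc(718,478),sc(135,548),sc(700,210),sc(157,262)]
bt=[tc(103,215),tc(708,318)];bs=[sc(660,118),sc(45,182)]
def res(q):
    L=[(x,y,q[3]) for x,y in rim];B=[(q[4],.144,.239),(q[4],-.144,.239)]
    P=place(q,L);Q=place(q,B)
    return np.r_[(proj(T,P)-tp).ravel(),(proj(S,P)-sp).ravel(),(proj(T,Q)-bt).ravel(),(proj(S,Q)-bs).ravel()]
f=least_squares(res,[.5,-.25,0,.06,0],x_scale=.01,loss='soft_l1')
print('carrier',f.x.round(4));print(res(f.x).reshape(-1,2).round(1).tolist())
car=f.x
def axis(p,yc,s): # point s up axis of cutout yc
    a=np.radians(32);return place(p,[(.035-s*np.sin(a),yc,.036+s*np.cos(a))])[0]
print('pred head',axis(car,.07,.2),'bottom',axis(car,.07,0))
print('pred px',proj(T,axis(car,.07,.2)),proj(S,axis(car,.07,.2)), 'seen',tc(219,378),sc(516,68))
print('tri head',tri((T,tc(219,378)),(S,sc(516,68))))
# cup
L=[(-.04,-.065,.1),(-.04,.065,.1),(.04,.065,.1),(.04,-.065,.1)]
tq=[tk(78,37),tk(316,92),tk(281,240),tk(38,180)];sq=[sk(708,187),sk(472,205),sk(448,88),sk(683,76)]
g=lambda q:np.r_[(proj(T,place(q,L))-tq).ravel(),(proj(S,place(q,L))-sq).ravel()]
f=least_squares(g,[.5,.25,3.1],x_scale=.01,loss='soft_l1');print('cup',f.x.round(4));print(g(f.x).reshape(-1,2).round(1).tolist())
print('empty',place(f.x,[(0,-.0315,.004)]))
E
python3 fit.py
```

```text
carrier [ 0.5477 -0.1921 -0.1894  0.071  -0.0013]
[[-1.2, 0.2], [-0.8, -0.2], [0.4, -0.6], [-0.2, 1.9], [-0.2, 2.2], [-0.8, 3.6], [-2.9, -3.4], [-0.0, -0.9], [1.0, 0.2], [-3.6, 0.5], [-0.2, 0.1], [1.6, 1.3]]
pred head [ 0.49116694 -0.11002765  0.20560962] bottom [ 0.59525587 -0.12997939  0.036     ]
pred px [[339.63830889 215.57902354]] [[167.60875952 169.64204508]] seen [339.375 214.125] [168.625 171.625]
tri head (array([ 0.49434125, -0.1096121 ,  0.20260386]), [array([-0.3, -0.1]), array([-0.3, -0. ])])
cup [0.4996 0.2869 2.8957]
[[-0.6, -1.4], [0.3, -0.6], [-0.5, 0.3], [-0.5, 0.3], [0.8, 0.5], [-1.4, 0.1], [-0.9, -0.4], [-0.6, -1.1]]
empty [[0.50730696 0.3175009  0.004     ]]
```

```bash
cat >> h.py <<'E'
def row(pos,Rm=None,o=None):
    o=o or r.get_obs();R0=R.from_rotvec(o['orientation'])
    w=np.zeros(3) if Rm is None else (R0.inv()*R.from_matrix(Rm)).as_rotvec()/np.pi
    d=R0.inv().apply(np.array(pos)-o['tcp_pos'])/.2
    return np.r_[w,d].round(4).tolist()
def toolR(axis,xaz): # tool z=-axis, tool x leaning to azimuth xaz
    z=-np.array(axis)/np.linalg.norm(axis);x=np.array([np.cos(xaz),np.sin(xaz),0]);
    y=np.cross(z,x);y/=np.linalg.norm(y);return np.c_[np.cross(y,z),y,z]
def st():
    o=r.get_obs();print('clk',round(o['clock'],2),'tcp',o['tcp_pos'].round(4),'F',o['contact_force'].round(1),'M',o['moment'].round(2),'w',round(o['grip_width'],4),'q',o['joints'].round(2).tolist());return o
CAR=[.5477,-.1921,-.1894];CUP=[.4996,.2869,2.8957]
def axd(yaw=CAR[2]):
    a=np.radians(32);return np.array([-np.sin(a)*np.cos(yaw),-np.sin(a)*np.sin(yaw),np.cos(a)])
E
python3 - <<'E'
from h import *
for p in [(.35,.5,.38),(.47,.32,.38)]: print(row(p))
E
```

```text
[0.0, 0.0, 0.0, -1.1091, -0.5309, -0.7463]
[0.0, 0.0, 0.0, -1.9049, -1.2635, -0.7452]
```

```bash
python3 -m jog '[0,0,0,-0.95,-0.5,-0.75,1, 0,0,0,-0.95,-0.5,-0.75,1, 0,0,0,-0.95,-0.5,-0.75,1, 0,0,0,-0.95,-0.5,-0.75,1, 0,0,0,-0.95,-0.5,-0.75,1, 0,0,0,-0.95,-0.5,-0.75,1]'
python3 - <<'E'
from h import *
st();print(row((.46,.31,.38)))
E
```

```text
clock: 0.75
tcp_pos: [0.3265, 0.5103, 0.3848]
orientation: [0.387, 3.113, 0.005]
contact_force: [-0.2, -0.2, 0.1]
grip_width: 0.0856
clk 0.75 tcp [0.3265 0.5103 0.3848] F [-0.2 -0.2  0.1] M [ 0.02 -0.05  0.02] w 0.0856 q [-1.19, 0.26, 0.11, 1.53, -0.02, 1.35, 0.24]
[0.0, 0.0, 0.0, -0.8922, -0.8079, 0.0249]
```

```bash
python3 -m jog '[0,0,0,-0.9,-0.8,0,1, 0,0,0,-0.9,-0.8,0,1, 0,0,0,-0.9,-0.8,0,1, 0,0,0,-0.9,-0.8,0,1, 0,0,0,-0.9,-0.8,0,1, 0,0,0,-0.9,-0.8,0,1, 0,0,0,-0.9,-0.8,0,1]'
python3 - <<'E'
from h import *
st();print(row((.48,.12,.38)))
E
```

```text
clock: 1.45
tcp_pos: [0.4621, 0.3104, 0.3847]
orientation: [0.39, 3.113, 0.004]
contact_force: [-0.3, 1.2, -0.0]
grip_width: 0.0852
clk 1.45 tcp [0.4621 0.3104 0.3847] F [-0.3  1.2 -0. ] M [0.07 0.06 0.02] w 0.0852 q [-0.91, 0.17, 0.24, 1.65, -0.04, 1.33, 0.66]
[0.0, 0.0, 0.0, -0.3216, -0.9007, 0.0215]
```

```bash
python3 - <<'E'
from h import *
o=r.get_obs();im=r.grab_frame('wrist')[:,:,::-1];cv2.imwrite('pics/wcup_raw.png',im);np.save('o_wcup.npy',o,allow_pickle=True)
c=cam('wrist',o);crop(im,0,0,512,384,1.5,'wcup.png')
sys.argv=['x']
from fit import place
L=[(-.04,-.065,.1),(-.04,.065,.1),(.04,.065,.1),(.04,-.065,.1)]
print(proj(c,place(CUP,L))*1.5)
E
python3 -m jog '[0,0,0,-0.3,-0.9,0,0.5, 0,0,0,-0.3,-0.9,0,0.5, 0,0,0,-0.3,-0.9,0,0.5, 0,0,0,-0.3,-0.9,0,0.5, 0,0,0,-0.3,-0.9,0,0.5, 0,0,0,-0.3,-0.9,0,0.5]'
python3 - <<'E'
from h import *
st();print('Rt',toolR(axd(),CAR[2]+np.pi))
a=axd();H=np.array([.4927,-.11,.204]);print(row(H+.16*a,toolR(a,CAR[2]+np.pi)))
E
```

```text
carrier [ 0.5477 -0.1921 -0.1894  0.071  -0.0013]
[[-1.2, 0.2], [-0.8, -0.2], [0.4, -0.6], [-0.2, 1.9], [-0.2, 2.2], [-0.8, 3.6], [-2.9, -3.4], [-0.0, -0.9], [1.0, 0.2], [-3.6, 0.5], [-0.2, 0.1], [1.6, 1.3]]
pred head [ 0.49116694 -0.11002765  0.20560962] bottom [ 0.59525587 -0.12997939  0.036     ]
pred px [[339.63830889 215.57902354]] [[167.60875952 169.64204508]] seen [339.375 214.125] [168.625 171.625]
tri head (array([ 0.49434125, -0.1096121 ,  0.20260386]), [array([-0.3, -0.1]), array([-0.3, -0. ])])
cup [0.4996 0.2869 2.8957]
[[-0.6, -1.4], [0.3, -0.6], [-0.5, 0.3], [-0.5, 0.3], [0.8, 0.5], [-1.4, 0.1], [-0.9, -0.4], [-0.6, -1.1]]
empty [[0.50730696 0.3175009  0.004     ]]
[[441.93273249 296.72239431]
 [310.53955828 297.25984541]
 [305.31984843 217.28463569]
 [444.75686508 216.74278937]]
clock: 2.1
tcp_pos: [0.475, 0.1241, 0.3841]
orientation: [0.383, 3.115, 0.006]
contact_force: [0.4, -0.4, -0.9]
grip_width: 0.0426
clk 2.1 tcp [0.475  0.1241 0.3841] F [ 0.4 -0.4 -0.9] M [ 0.08 -0.02  0.  ] w 0.0426 q [-0.73, 0.04, 0.36, 1.79, -0.01, 1.31, 0.96]
Rt [[-8.32882769e-01  1.88269658e-01  5.20442916e-01]
 [ 1.59661725e-01  9.82117374e-01 -9.97677189e-02]
 [-5.29919264e-01  8.18219383e-17 -8.48048096e-01]]
[-0.0037, -0.1769, -0.0176, 0.054, -1.1387, 0.2172]
```

View pics/wcup.png

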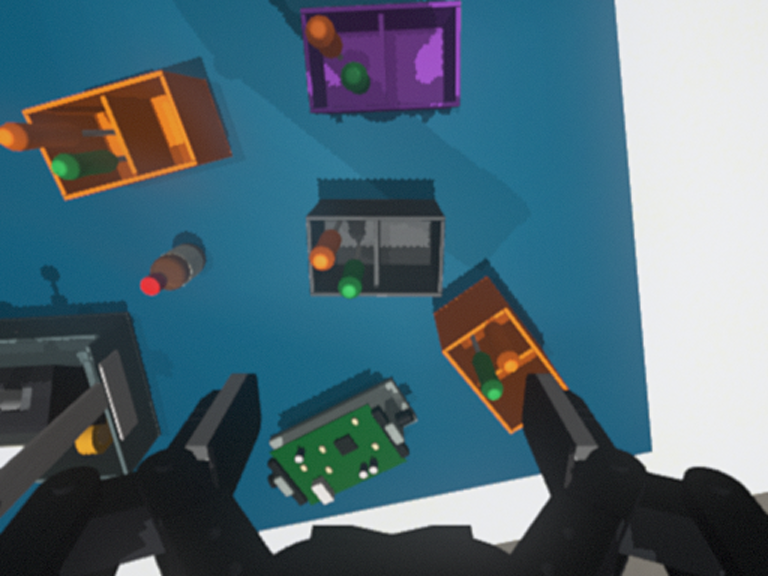

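The wrist view shows the dark cup with its rim corners at (307,217), (443,217), (443,295) and (311,295). That agrees with the fit to about 1 mm. Its empty half is the right one in the picture. The orange and purple look-alikes are at (120,135), (505,355) and (383,55). Next I go to a standoff up the sucker's slope.

```bash
python3 -m jog '[0,-0.177,-0.0176,0.05,-0.95,0.15,0.2, 0,-0.177,-0.0176,0.05,-0.95,0.15,0.2, 0,-0.177,-0.0176,0.05,-0.95,0.15,0.2, 0,-0.177,-0.0176,0.05,-0.95,0.15,0, 0,-0.177,-0.0176,0.05,-0.95,0.15,0, 0,-0.177,-0.0176,0.05,-0.95,0.15,0, 0,-0.177,-0.0176,0.05,-0.95,0.15,0]'
python3 - <<'E'
from h import *
st();o=r.get_obs();im=r.grab_frame('wrist')[:,:,::-1];cv2.imwrite('pics/w1_raw.png',im);np.save('o_w1.npy',o,allow_pickle=True)
crop(im,0,0,512,384,1.5,'w1.png');c=cam('wrist',o)
a=axd();H=np.array([.4927,-.11,.204]);print(proj(c,H)*1.5,proj(c,H-.07*a)*1.5);print(row(H+.10*a,toolR(a,CAR[2]+np.pi)))
E
```

```text
clock: 2.8
tcp_pos: [0.4278, -0.0466, 0.3532]
orientation: [0.238, 2.597, -0.067]
contact_force: [0.5, 0.4, -0.9]
grip_width: 0.0002
clk 2.8 tcp [ 0.4278 -0.0466  0.3532] F [ 0.5  0.4 -0.9] M [0.11 0.54 0.02] w 0.0002 q [0.13, -0.33, -0.22, 2.26, 0.11, 0.7, 1.22]
[[316.73255199 232.54507071]] [[329.51453074 215.07887101]]
[-0.0013, -0.0078, -0.0003, 0.0603, -0.2242, 0.3313]
```

View pics/w1.png

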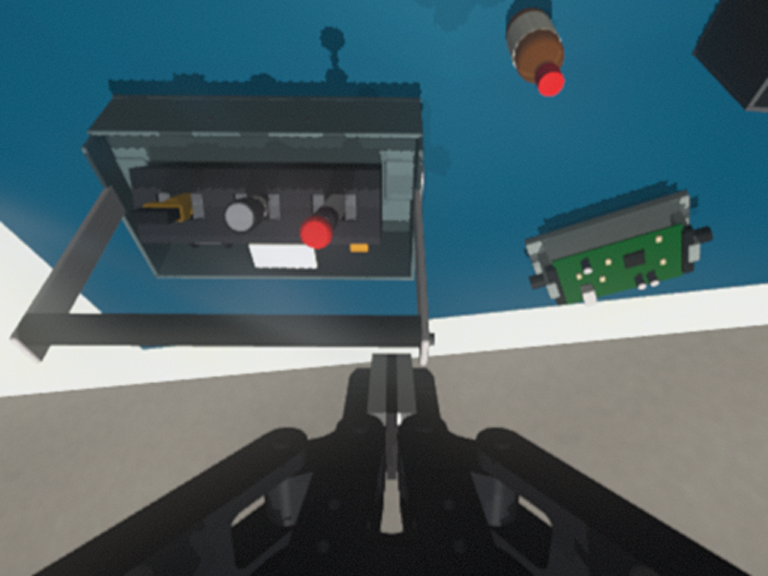

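```bash
python3 -m jog '[0,-0.0078,0,0.06,-0.224,0.33,0, 0,-0.0078,0,0.06,-0.224,0.33,0, 0,-0.0078,0,0.06,-0.224,0.33,0, 0,-0.0078,0,0.06,-0.224,0.33,0]'
python3 - <<'E'
from h import *
st();o=r.get_obs();im=r.grab_frame('wrist')[:,:,::-1];cv2.imwrite('pics/w2_raw.png',im);np.save('o_w2.npy',o,allow_pickle=True)
crop(im,0,0,512,384,1.5,'w2.png');c=cam('wrist',o)
a=axd();H=np.array([.4927,-.11,.204]);print(proj(c,H)*1.5,proj(c,H-.07*a)*1.5,proj(c,H-.115*a)*1.5);print(row(H+.05*a,toolR(a,CAR[2]+np.pi)))
E
```

```text
clock: 3.25
tcp_pos: [0.4413, -0.0977, 0.289]
orientation: [0.243, 2.575, -0.073]
contact_force: [-0.5, 0.2, 0.3]
grip_width: 0.0002
clk 3.25 tcp [ 0.4413 -0.0977  0.289 ] F [-0.5  0.2  0.3] M [0.1  0.52 0.02] w 0.0002 q [0.14, -0.23, -0.11, 2.36, 0.14, 0.47, 1.31]
[[386.10230142 279.93517291]] [[387.35812341 247.37681666]] [[387.92565266 232.66309149]]
[-0.0005, 0.0002, 0.0007, 0.0062, -0.0132, 0.2532]
```

View pics/w2.png

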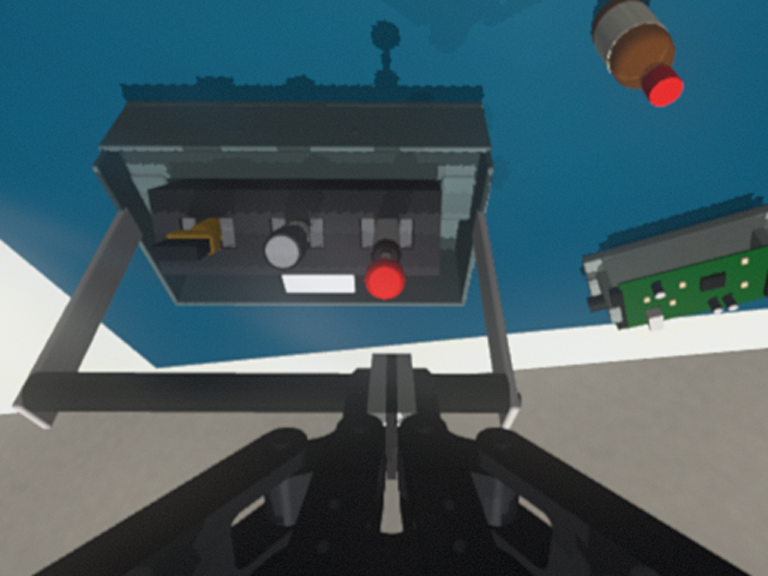

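```bash
python3 -m jog '[0,0,0,0.006,-0.013,0.25,0, 0,0,0,0.006,-0.013,0.25,0, 0,0,0,0.006,-0.013,0.4,0, 0,0,0,0.006,-0.013,0.4,0]'
python3 - <<'E'
from h import *
st();o=r.get_obs();im=r.grab_frame('wrist')[:,:,::-1];np.save('o_w3.npy',o,allow_pickle=True)
crop(im,128,96,256,192,3,'w3.png');c=cam('wrist',o)
a=axd();H=np.array([.4927,-.11,.204]);f=lambda P:((proj(c,P)-(128,96)+.5)*3-.5).round(1);print(f(H),f(H-.012*a),f(H-.07*a),f(H-.115*a));print(row(H,toolR(a,CAR[2]+np.pi)))
E
```

```text
clock: 3.7
tcp_pos: [0.4829, -0.1062, 0.2208]
orientation: [0.238, 2.575, -0.072]
contact_force: [-0.6, 0.2, -0.8]
grip_width: 0.0
clk 3.7 tcp [ 0.4829 -0.1062  0.2208] F [-0.6  0.2 -0.8] M [0.05 0.58 0.01] w 0.0 q [0.2, -0.03, -0.16, 2.38, 0.3, 0.26, 1.16]
[[386.6 406.5]] [[387.4 379.9]] [[390.1 285.6]] [[391.4 237.1]]
[-0.0002, -0.0001, 0.0014, 0.0022, -0.0073, 0.1041]
```

View pics/w3.png

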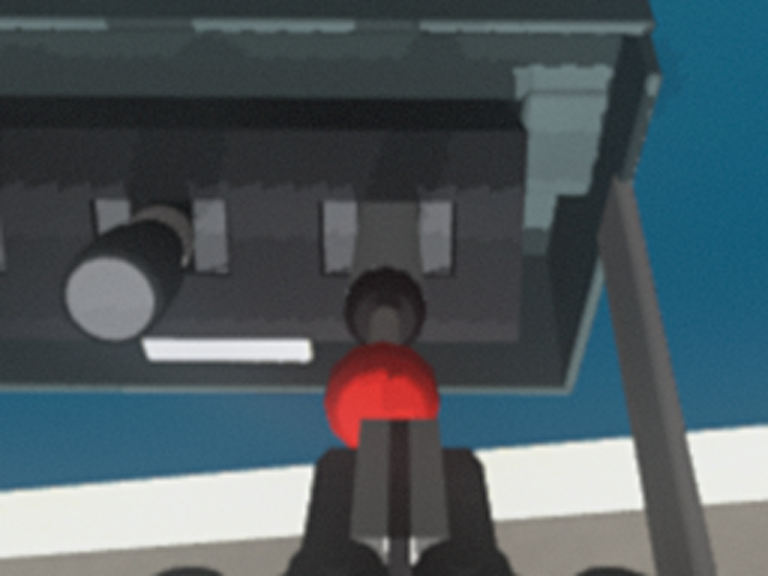

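```bash
python3 -m jog '[0,0,0,0.002,-0.01,0.05,0, 0,0,0,0.002,-0.01,0.08,0, 0,0,0,0.002,-0.01,0.1,0, 0,0,0,0.002,-0.01,0.12,0, 0,0,0,0.002,-0.01,0.14,0, 0,0,0,0.002,-0.01,0.16,0, 0,0,0,0.002,-0.01,0.18,0, 0,0,0,0.002,-0.01,0.2,0]'
python3 - <<'E'
from h import *
o=st();a=axd();print('axial',o['contact_force']@a)
H=np.array([.4927,-.11,.204]);print('press',((H-o['tcp_pos'])@a*1e3).round(1),row(H-.034*a,toolR(a,CAR[2]+np.pi)))
im=r.grab_frame('wrist')[:,:,::-1];crop(im,128,96,256,192,3,'w4.png')
E
```

```text
clock: 4.55
tcp_pos: [0.5035, -0.1121, 0.1883]
orientation: [0.238, 2.573, -0.072]
contact_force: [-0.0, -0.3, 3.5]
grip_width: 0.0005
clk 4.55 tcp [ 0.5035 -0.1121  0.1883] F [-0.  -0.3  3.5] M [0.04 0.23 0.01] w 0.0005 q [0.27, 0.07, -0.22, 2.37, 0.56, 0.17, 0.91]
axial 2.922071403463835
press 19.2 [0.0, 0.0004, 0.0016, 0.005, 0.0002, 0.0741]
```

View pics/w4.png

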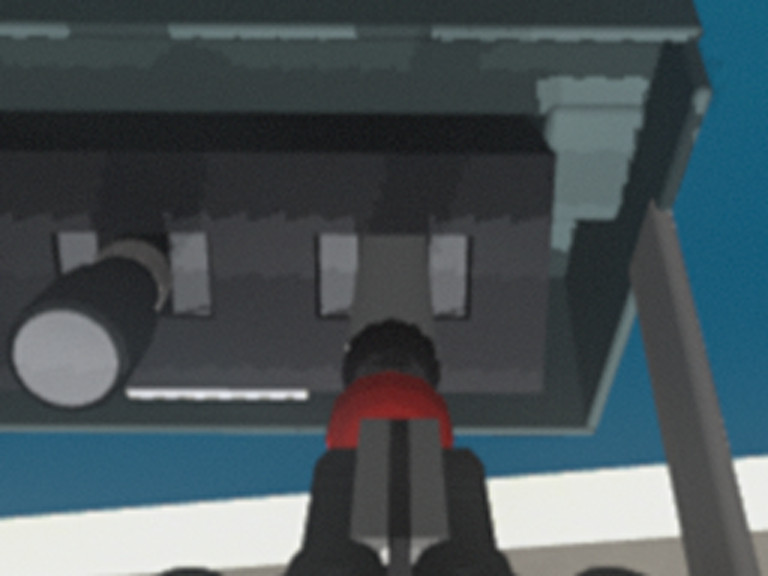

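```bash
python3 -m jog '[0,0,0,0.004,0,0.01,0, 0,0,0,0.004,0,0.02,0, 0,0,0,0.004,0,0.03,0, 0,0,0,0.004,0,0.04,0, 0,0,0,0.004,0,0.045,0, 0,0,0,0.004,0,0.05,0, 0,0,0,0.004,0,0.055,0, 0,0,0,0.004,0,0.06,0, 0,0,0,0.004,0,0.06,0]'
python3 - <<'E'
from h import *
o=st();a=axd();print('axial',o['contact_force']@a)
H=np.array([.4927,-.11,.204]);print('press',((H-o['tcp_pos'])@a*1e3).round(1),row(H-.034*a,toolR(a,CAR[2]+np.pi)))
E
```

```text
clock: 5.5
tcp_pos: [0.5087, -0.1133, 0.1769]
orientation: [0.238, 2.574, -0.072]
contact_force: [-1.8, 0.5, 3.3]
grip_width: 0.0001
clk 5.5 tcp [ 0.5087 -0.1133  0.1769] F [-1.8  0.5  3.3] M [ 0.14  0.66 -0.  ] w 0.0001 q [0.48, 0.12, -0.45, 2.36, 0.83, 0.17, 0.66]
axial 3.7655013379090847
press 31.7 [-0.0001, -0.0001, 0.0015, -0.0027, 0.0009, 0.0117]
```

```bash
python3 -m jog '[0,0,0,0,0,0.005,0, 0,0,0,0,0,0.01,0, 0,0,0,0,0,0.015,0, 0,0,0,0,0,0.015,0]'
python3 - <<'E'
from h import *
o=st();a=axd();print('axial',o['contact_force']@a)
H=np.array([.4927,-.11,.204]);print('press',((H-o['tcp_pos'])@a*1e3).round(1),row(H-.034*a,toolR(a,CAR[2]+np.pi)))
im=r.grab_frame('wrist')[:,:,::-1];crop(im,128,96,256,192,3,'w5.png')
E
```

```text
clock: 5.9
tcp_pos: [0.5107, -0.1135, 0.1766]
orientation: [0.237, 2.57, -0.075]
contact_force: [-26.5, 5.8, 37.6]
grip_width: 0.0001
clk 5.9 tcp [ 0.5107 -0.1135  0.1766] F [-26.5   5.8  37.6] M [ 0.23  1.14 -0.03] w 0.0001 q [0.49, 0.13, -0.46, 2.36, 0.88, 0.17, 0.61]
axial 46.32174063836533
press 32.9 [-0.0005, 0.0012, 0.0019, 0.0052, 0.0005, 0.0054]
```

View pics/w5.png

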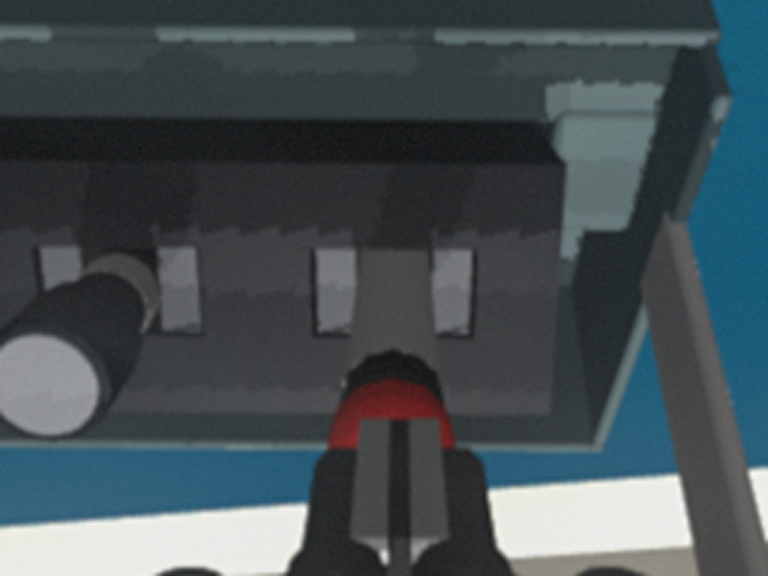

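```bash
python3 -m jog '[0,0,0,0,0,-0.02,0, 0,0,0,0,0,-0.1,0, 0,0,0,0,0,-0.2,0, 0,0,0,0,0,-0.25,0, 0,0,0,0,0,-0.25,0]'
python3 - <<'E'
from h import *
o=st()
im=r.grab_frame('wrist')[:,:,::-1];crop(im,128,96,256,192,3,'w6.png');cv2.imwrite('pics/w6_raw.png',im);np.save('o_w6.npy',o,allow_pickle=True)
c=cam('wrist',o);a=axd();H=np.array([.4927,-.11,.204]);f=lambda P:((proj(c,P)-(128,96)+.5)*3-.5).round(1);print(f(H-.034*a),f(H-.048*a),f(H-.115*a))
t=r.grab_frame('top')[:,:,::-1];s=r.grab_frame('scene')[:,:,::-1];cv2.imwrite('pics/top1.png',t);cv2.imwrite('pics/scene1.png',s)
crop(s,40,155,190,150,4,'s_car1.png')
E
```

```text
clock: 6.45
tcp_pos: [0.4843, -0.1089, 0.2199]
orientation: [0.238, 2.569, -0.076]
contact_force: [0.1, -0.3, -0.0]
grip_width: -0.0
clk 6.45 tcp [ 0.4843 -0.1089  0.2199] F [ 0.1 -0.3 -0. ] M [ 0.06  0.55 -0.04] w -0.0 q [0.72, -0.0, -0.66, 2.35, 0.3, 0.24, 1.17]
[[399.6 335.8]] [[399.8 313. ]] [[400.4 232.7]]
```

View pics/w6.png

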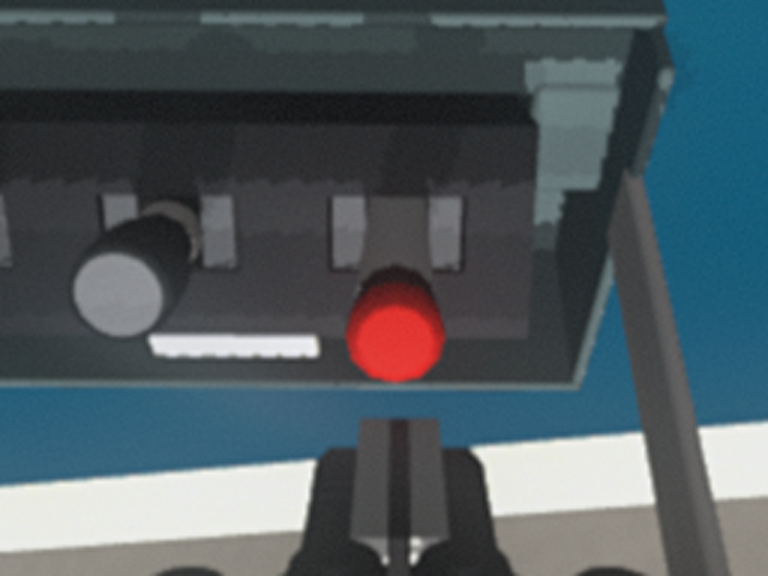

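View pics/s_car1.png

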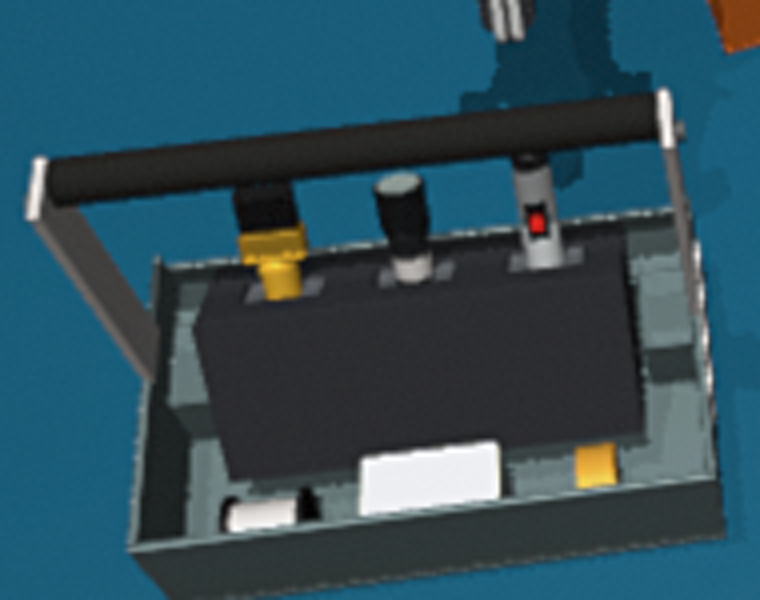

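Run:
```python
from h import *
o=st();a=axd();H=np.array([.4927,-.11,.204]);Rt=toolR(a,CAR[2]+np.pi);H=H-.0006*Rt[:,1]
print(row(H-.0887*a,Rt))
```

```text
clk 6.6 tcp [ 0.4844 -0.1087  0.2184] F [-0.4 -0.4  1.2] M [ 0.12  0.56 -0.02] w -0.0001 q [0.72, 0.0, -0.66, 2.35, 0.31, 0.24, 1.17]
[-0.0006, 0.001, 0.0019, 0.0041, -0.0006, 0.527]
```

```bash
python3 -m jog '[0,0,0.002,0,0,0,0.53, 0,0,0.002,0,0,0,0.53, 0,0,0.002,0,0,0,0.53, 0,0,0.002,0.004,0,0.06,0.53, 0,0,0.002,0.004,0,0.12,0.53, 0,0,0.002,0.004,0,0.18,0.53, 0,0,0.002,0.004,0,0.24,0.53, 0,0,0.002,0.004,0,0.3,0.53, 0,0,0.002,0.004,0,0.3,0.53]'
python3 - <<'E'
from h import *
o=st();a=axd();H=np.array([.4927,-.11,.204]);Rt=toolR(a,CAR[2]+np.pi);H=H-.0006*Rt[:,1]
print(row(H-.0887*a,Rt))
im=r.grab_frame('wrist')[:,:,::-1];crop(im,128,96,256,192,3,'w7.png')
E
```

```text
clock: 7.5
tcp_pos: [0.5151, -0.1142, 0.1658]
orientation: [0.244, 2.572, -0.071]
contact_force: [-0.3, 0.3, -0.9]
grip_width: 0.0453
clk 7.5 tcp [ 0.5151 -0.1142  0.1658] F [-0.3  0.3 -0.9] M [ 0.13  0.51 -0.01] w 0.0453 q [0.54, 0.16, -0.52, 2.35, 1.06, 0.18, 0.42]
[-0.0002, 0.0003, 0.0002, -0.0043, -0.0033, 0.2214]
```

View pics/w7.png

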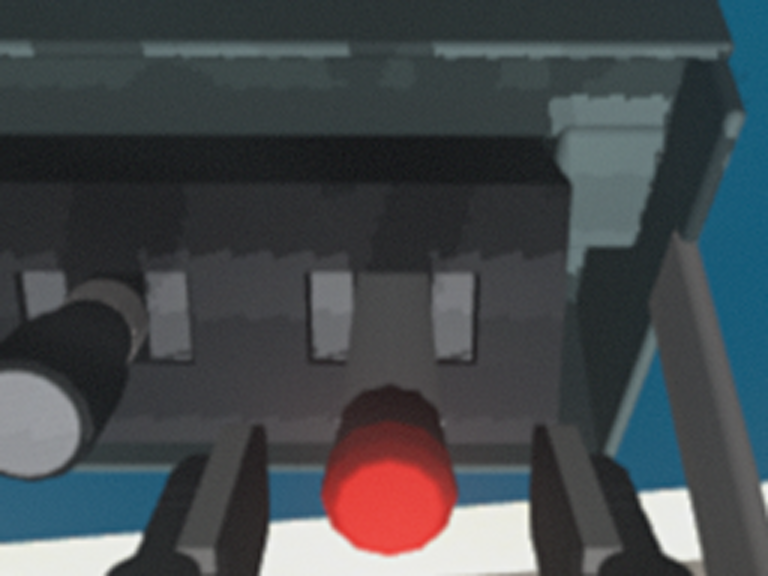

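```bash
python3 -m jog '[0,0,0,-0.002,-0.006,0.05,0.53, 0,0,0,-0.004,-0.006,0.1,0.53, 0,0,0,-0.004,-0.006,0.15,0.53, 0,0,0,-0.004,-0.006,0.2,0.53, 0,0,0,-0.004,-0.006,0.22,0.53, 0,0,0,-0.004,-0.006,0.22,0.53]'
python3 - <<'E'
from h import *
o=st();a=axd();H=np.array([.4927,-.11,.204]);Rt=toolR(a,CAR[2]+np.pi);H=H-.0006*Rt[:,1]
print(row(H-.0887*a,Rt))
im=r.grab_frame('wrist')[:,:,::-1];crop(im,128,96,256,192,3,'w8.png')
E
```

```text
clock: 8.15
tcp_pos: [0.5382, -0.12, 0.1296]
orientation: [0.244, 2.572, -0.071]
contact_force: [-0.5, 0.1, -0.2]
grip_width: 0.0456
clk 8.15 tcp [ 0.5382 -0.12    0.1296] F [-0.5  0.1 -0.2] M [ 0.16  0.55 -0.01] w 0.0456 q [0.5, 0.28, -0.48, 2.33, 1.59, 0.19, -0.09]
[-0.0003, 0.0003, 0.0001, 0.0003, 0.0032, 0.0046]
```

View pics/w8.png

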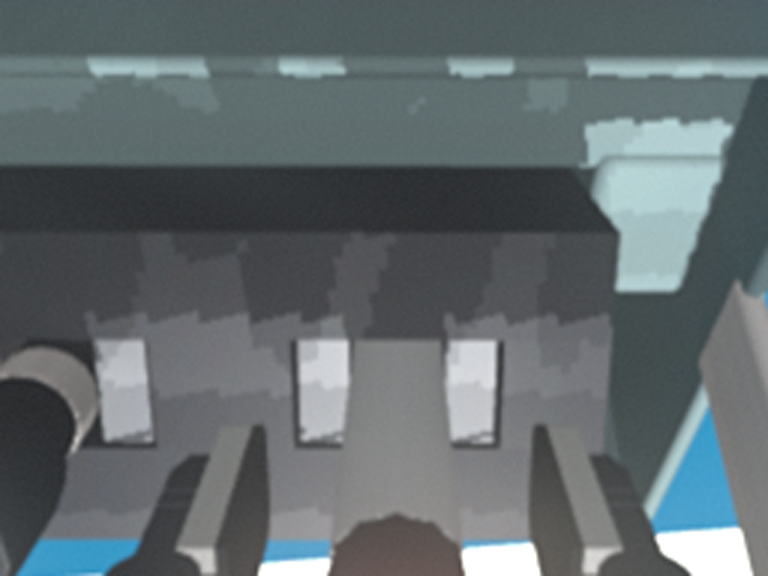

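```bash
python3 -m jog '[0,0,0,0,0,0.004,0.4, 0,0,0,0,0,0.004,0.3, 0,0,0,0,0,0.004,0.2, 0,0,0,0,0,0.004,0, 0,0,0,0,0,0.004,0, 0,0,0,0,0,0.004,0]' 60
python3 - <<'E'
from h import *
o=st();a=axd();Rm=R.from_rotvec(o['orientation']).as_matrix();print('tool F',(o['contact_force']@Rm).round(1),'tool M',(o['moment']@Rm).round(2))
E
```

```text
clock: 8.8
tcp_pos: [0.5385, -0.1203, 0.1298]
orientation: [0.245, 2.571, -0.072]
contact_force: [-2.9, 0.8, 5.3]
grip_width: 0.0186
clk 8.8 tcp [ 0.5385 -0.1203  0.1298] F [-2.9  0.8  5.3] M [-0.01  0.65 -0.05] w 0.0186 q [0.5, 0.28, -0.48, 2.33, 1.6, 0.19, -0.09]
tool F [-0.3  0.3 -6. ] tool M [ 0.14  0.63 -0.03]
```

```bash
python3 -m jog '[0,0,0.047,0,0,0,0, 0,0,0.094,0,0,-0.003,0, 0,0,0.139,0,0,-0.006,0, 0,0,0.094,0,0,-0.008,0, 0,0,0.047,0,0,-0.011,0, 0,0,0,0,0,-0.014,0, 0,0,-0.047,0,0,-0.017,0, 0,0,-0.094,0,0,-0.02,0, 0,0,-0.139,0,0,-0.022,0, 0,0,-0.094,0,0,-0.024,0, 0,0,-0.047,0,0,-0.027,0, 0,0,0,0,0,-0.03,0]'
python3 - <<'E'
from h import *
o=st();a=axd();Rm=R.from_rotvec(o['orientation']).as_matrix();print('tool F',(o['contact_force']@Rm).round(1),'tool M',(o['moment']@Rm).round(2))
H=np.array([.4927,-.11,.204]);Rt=toolR(a,CAR[2]+np.pi)
print('s',200+(o['tcp_pos']-H)@a*1e3,row(H-.0837*a,Rt))
im=r.grab_frame('wrist')[:,:,::-1];crop(im,128,96,256,192,3,'w9.png')
s=r.grab_frame('scene')[:,:,::-1];crop(s,40,155,190,150,4,'s9.png')
E
```

```text
clock: 10.0
tcp_pos: [0.535, -0.1196, 0.1345]
orientation: [0.252, 2.571, -0.07]
contact_force: [3.2, -1.2, -5.8]
grip_width: 0.0186
clk 10.0 tcp [ 0.535  -0.1196  0.1345] F [ 3.2 -1.2 -5.8] M [0.12 0.67 0.09] w 0.0186 q [0.55, 0.27, -0.53, 2.33, 1.53, 0.2, -0.03]
tool F [ 0.2 -0.6  6.7] tool M [-0.04  0.68 -0.08]
s 118.09275148685198 [-0.0005, 0.0005, -0.0018, -0.0002, 0.0075, 0.009]
```

View pics/w9.png

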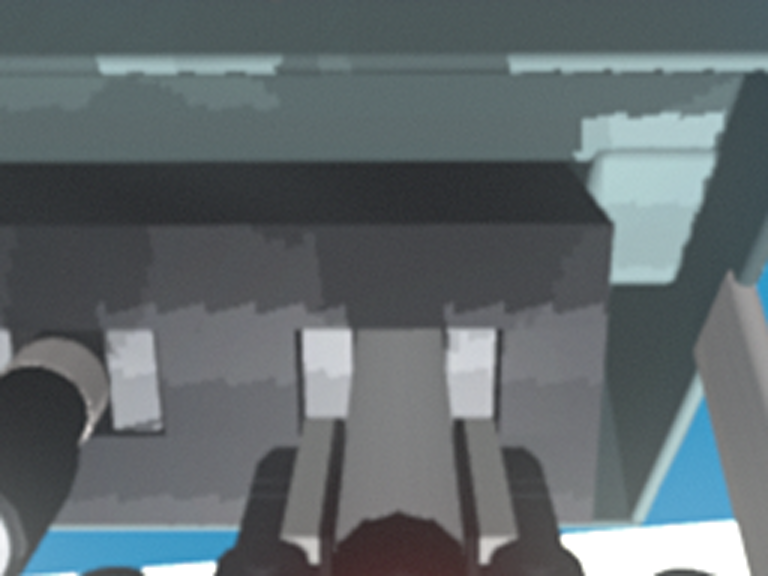

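View pics/s9.png

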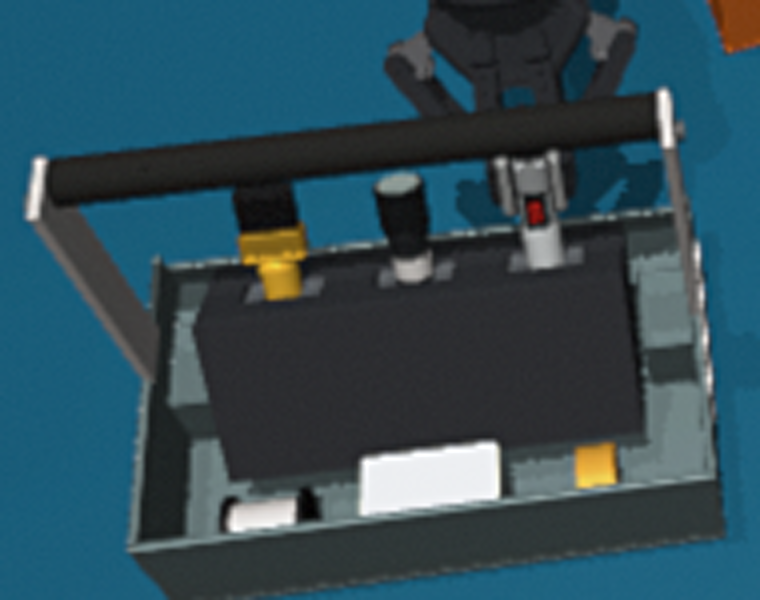

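```bash
cat > chk.py <<'E'
from h import *
o=st();a=axd();Rm=R.from_rotvec(o['orientation']).as_matrix();print('tool F',(o['contact_force']@Rm).round(1),'tool M',(o['moment']@Rm).round(2))
H=np.array([.4927,-.11,.204]);Rt=toolR(a,CAR[2]+np.pi)
s=.2+(o['tcp_pos']-H)@a;print('pulled',(s*1e3-111.5).round(1),row(H-(.2-s)*a-.001*Rt[:,1],Rt))
E
python3 -m jog '[0,0,0.047,0,0,0,0, 0,0,0.094,0,0,-0.003,0, 0,0,0.139,0,0,-0.006,0, 0,0,0.094,0,0,-0.008,0, 0,0,0.047,0,0,-0.011,0, 0,0,0,0,0,-0.014,0, 0,0,-0.047,0,0,-0.017,0, 0,0,-0.094,0,0,-0.02,0, 0,0,-0.139,0,0,-0.023,0, 0,0,-0.094,0,0,-0.026,0, 0,0,-0.047,0,0,-0.03,0, 0,0,0,0,0,-0.033,0]'; python3 chk.py
```

```text
clock: 11.3
tcp_pos: [0.5313, -0.119, 0.1399]
orientation: [0.248, 2.572, -0.071]
contact_force: [3.7, -0.8, -6.6]
grip_width: 0.0182
clk 11.3 tcp [ 0.5313 -0.119   0.1399] F [ 3.7 -0.8 -6.6] M [0.12 0.66 0.04] w 0.0182 q [0.57, 0.26, -0.56, 2.34, 1.46, 0.2, 0.04]
tool F [ 0.3 -0.1  7.6] tool M [-0.01  0.67 -0.04]
pulled 13.2 [-0.0005, 0.0003, -0.0009, -0.0021, 0.0029, -0.0]
```

```bash
python3 -m jog '[0,0,0.047,0,0,0,0, 0,0,0.094,0,0,-0.003,0, 0,0,0.139,0,0,-0.006,0, 0,0,0.094,0,0,-0.008,0, 0,0,0.047,0,0,-0.011,0, 0,0,0,0,0,-0.014,0, 0,0,-0.047,0,0,-0.017,0, 0,0,-0.094,0,0,-0.02,0, 0,0,-0.139,0,0,-0.023,0, 0,0,-0.094,0,0,-0.026,0, 0,0,-0.047,0,0,-0.03,0, 0,0,0,0,0,-0.033,0]'; python3 chk.py
python3 -m jog '[0,0,0.047,0,0,0,0, 0,0,0.094,0,0,-0.003,0, 0,0,0.139,0,0,-0.006,0, 0,0,0.094,0,0,-0.008,0, 0,0,0.047,0,0,-0.011,0, 0,0,0,0,0,-0.014,0, 0,0,-0.047,0,0,-0.017,0, 0,0,-0.094,0,0,-0.02,0, 0,0,-0.139,0,0,-0.023,0, 0,0,-0.094,0,0,-0.026,0, 0,0,-0.047,0,0,-0.03,0, 0,0,0,0,0,-0.033,0]'; python3 chk.py
```

```text
clock: 12.5
tcp_pos: [0.5276, -0.1183, 0.1452]
orientation: [0.25, 2.572, -0.071]
contact_force: [3.5, 0.3, -5.8]
grip_width: 0.0183
clk 12.5 tcp [ 0.5276 -0.1183  0.1452] F [ 3.5  0.3 -5.8] M [0.13 0.59 0.01] w 0.0183 q [0.59, 0.24, -0.58, 2.34, 1.39, 0.2, 0.11]
tool F [0.2 1.  6.7] tool M [-0.01  0.6   0.  ]
pulled 19.7 [-0.0005, 0.0001, -0.0013, -0.0037, 0.0031, -0.0]
clock: 13.7
tcp_pos: [0.5239, -0.1177, 0.1506]
orientation: [0.252, 2.573, -0.07]
contact_force: [3.0, -0.5, -6.0]
grip_width: 0.0185
clk 13.7 tcp [ 0.5239 -0.1177  0.1506] F [ 3.  -0.5 -6. ] M [0.11 0.64 0.05] w 0.0185 q [0.61, 0.23, -0.6, 2.34, 1.32, 0.2, 0.18]
tool F [0.6 0.  6.7] tool M [-0.02  0.65 -0.05]
pulled 26.2 [-0.0005, -0.0001, -0.0018, -0.0053, 0.0034, -0.0]
```

```bash
python3 -m jog '[0,0,0.047,0,0,0,0, 0,0,0.094,-0.001,0,-0.003,0, 0,0,0.139,-0.001,0,-0.006,0, 0,0,0.094,-0.002,0,-0.008,0, 0,0,0.047,-0.002,0,-0.011,0, 0,0,0,-0.002,0,-0.014,0, 0,0,-0.047,-0.003,0,-0.017,0, 0,0,-0.094,-0.003,0,-0.02,0, 0,0,-0.139,-0.003,0,-0.023,0, 0,0,-0.094,-0.003,0,-0.026,0, 0,0,-0.047,-0.003,0,-0.03,0, 0,0,0,-0.003,0,-0.033,0]'; python3 chk.py
python3 - <<'E'
from h import *
im=r.grab_frame('wrist')[:,:,::-1];s=r.grab_frame('scene')[:,:,::-1]
crop(np.hstack([cv2.resize(im[96:288,128:384],(400,300)),cv2.resize(s[155:305,40:240],(400,300))]),0,0,800,300,1,'w10.png')
E
```

```text
clock: 14.9
tcp_pos: [0.5206, -0.1171, 0.1563]
orientation: [0.254, 2.573, -0.069]
contact_force: [3.2, -0.8, -6.4]
grip_width: 0.0181
clk 14.9 tcp [ 0.5206 -0.1171  0.1563] F [ 3.2 -0.8 -6.4] M [0.14 0.68 0.06] w 0.0181 q [0.66, 0.21, -0.64, 2.34, 1.24, 0.21, 0.26]
tool F [ 0.6 -0.2  7.1] tool M [-0.04  0.69 -0.05]
pulled 32.8 [-0.0005, -0.0003, -0.0023, -0.0046, 0.0036, -0.0]
```

View pics/w10.png

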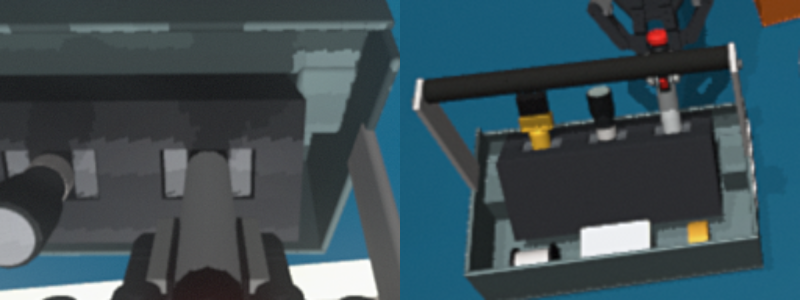

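The sucker is sliding out: its barrel is longer in view, its head is at (657,38) on the right, and the carrier has not moved. I continue twisting.

```bash
python3 -m jog '[0,0,0.047,0,0,0,0, 0,0,0.094,-0.001,0,-0.003,0, 0,0,0.139,-0.001,0,-0.006,0, 0,0,0.094,-0.002,0,-0.008,0, 0,0,0.047,-0.002,0,-0.011,0, 0,0,0,-0.002,0,-0.014,0, 0,0,-0.047,-0.003,0,-0.017,0, 0,0,-0.094,-0.003,0,-0.02,0, 0,0,-0.139,-0.003,0,-0.023,0, 0,0,-0.094,-0.003,0,-0.026,0, 0,0,-0.047,-0.003,0,-0.03,0, 0,0,0,-0.003,0,-0.033,0]'; python3 chk.py
python3 -m jog '[0,0,0.047,0,0,0,0, 0,0,0.094,-0.001,0,-0.003,0, 0,0,0.139,-0.001,0,-0.006,0, 0,0,0.094,-0.002,0,-0.008,0, 0,0,0.047,-0.002,0,-0.011,0, 0,0,0,-0.002,0,-0.014,0, 0,0,-0.047,-0.003,0,-0.017,0, 0,0,-0.094,-0.003,0,-0.02,0, 0,0,-0.139,-0.003,0,-0.023,0, 0,0,-0.094,-0.003,0,-0.026,0, 0,0,-0.047,-0.003,0,-0.03,0, 0,0,0,-0.003,0,-0.033,0]'; python3 chk.py
```

```text
clock: 16.2
tcp_pos: [0.5178, -0.1165, 0.1629]
orientation: [0.247, 2.572, -0.072]
contact_force: [-5.6, 1.4, 7.4]
grip_width: 0.0183
clk 16.2 tcp [ 0.5178 -0.1165  0.1629] F [-5.6  1.4  7.4] M [0.16 0.79 0.03] w 0.0183 q [0.7, 0.2, -0.69, 2.34, 1.17, 0.21, 0.33]
tool F [ 1.   0.3 -9.3] tool M [-0.02  0.81 -0.03]
pulled 39.9 [-0.0007, 0.0001, -0.0005, 0.0009, 0.0034, -0.0]
clock: 17.4
tcp_pos: [0.5148, -0.1161, 0.169]
orientation: [0.246, 2.572, -0.073]
contact_force: [-0.7, -0.4, -0.4]
grip_width: 0.0185
clk 17.4 tcp [ 0.5148 -0.1161  0.169 ] F [-0.7 -0.4 -0.4] M [ 0.15  0.65 -0.03] w 0.0185 q [0.75, 0.19, -0.74, 2.34, 1.1, 0.22, 0.4]
tool F [ 0.7 -0.6  0. ] tool M [-0.01  0.67  0.04]
pulled 46.7 [-0.0008, 0.0002, -0.0001, 0.004, 0.004, -0.0]
```

```bash
python3 -m jog '[0,0,0,0,0,-0.04,0, 0,0,0,0,0,-0.08,0, 0,0,0,0.002,0,-0.12,0, 0,0,0,0.003,0,-0.16,0, 0,0,0,0.004,0,-0.2,0, 0,0,0,0.004,0,-0.25,0, 0,0,0,0.004,0,-0.3,0, 0,0,0,0.004,0,-0.3,0]'; python3 chk.py
python3 - <<'E'
from h import *
im=r.grab_frame('wrist')[:,:,::-1];s=r.grab_frame('scene')[:,:,::-1]
crop(np.hstack([cv2.resize(im,(400,300)),cv2.resize(s[100:305,40:313],(400,300))]),0,0,800,300,1,'w11.png')
E
```

```text
clock: 18.2
tcp_pos: [0.4827, -0.1103, 0.2203]
orientation: [0.239, 2.572, -0.078]
contact_force: [-0.2, -1.6, -1.4]
grip_width: 0.0184
clk 18.2 tcp [ 0.4827 -0.1103  0.2203] F [-0.2 -1.6 -1.4] M [ 0.08  0.62 -0.03] w 0.0184 q [1.15, 0.03, -1.07, 2.33, 0.34, 0.25, 1.17]
tool F [ 0.7 -1.6  1.3] tool M [0.04 0.62 0.  ]
pulled 107.5 [-0.0015, 0.0006, 0.0017, 0.0017, 0.0057, -0.0]
```

View pics/w11.png

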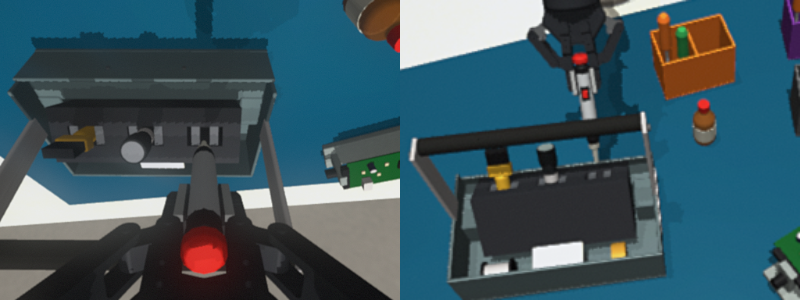

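Run:
```python
from h import *
o=st();R0=R.from_rotvec(o['orientation']);print(row((.455,-.06,.31),toolR((0,0,1),CAR[2]+np.pi)))
```

```text
clk 18.3 tcp [ 0.4827 -0.1104  0.2195] F [ 0.3  0.8 -1.7] M [ 0.07  0.7  -0.03] w 0.0182 q [1.14, 0.03, -1.07, 2.33, 0.34, 0.25, 1.16]
[-0.0016, 0.1781, 0.0005, -0.0852, 0.2194, -0.4819]
```

```bash
python3 -m jog '[0,0,0,0,0,-0.1,0, 0,0,0,0,0,-0.2,0, 0,0.03,0,0,0.03,-0.3,0, 0,0.07,0,-0.03,0.08,-0.37,0, 0,0.11,0,-0.06,0.13,-0.43,0, 0,0.145,0,-0.085,0.18,-0.48,0, 0,0.178,0,-0.085,0.22,-0.48,0, 0,0.178,0,-0.085,0.22,-0.48,0]'
python3 - <<'E'
from h import *
o=st();y=CUP[2]-np.pi/2;print(row((.49,.10,.34),toolR((0,0,1),y)),row((.5073,.3175,.30),toolR((0,0,1),y)))
E
```

```text
clock: 19.1
tcp_pos: [0.4578, -0.0604, 0.3082]
orientation: [-0.293, -3.125, -0.001]
contact_force: [-0.3, 0.2, -1.4]
grip_width: 0.0186
clk 19.1 tcp [ 0.4578 -0.0604  0.3082] F [-0.3  0.2 -1.4] M [0.03 0.02 0.  ] w 0.0186 q [1.09, 0.21, -1.21, 1.89, 0.21, 1.19, 1.19]
[-0.0006, -0.0008, 0.5187, -0.0088, 0.8179, -0.159] [-0.0006, -0.0008, 0.5187, 0.1079, 1.9025, 0.0416]
```

```bash
python3 -m jog '[0,0,0.045,0,0.08,-0.1,0, 0,0,0.09,0,0.16,-0.15,0, 0,0,0.135,0,0.24,-0.15,0, 0,0,0.18,0,0.32,-0.15,0, 0,0,0.225,0,0.4,-0.15,0, 0,0,0.27,0.01,0.48,-0.15,0, 0,0,0.315,0.02,0.56,-0.15,0, 0,0,0.36,0.03,0.64,-0.15,0, 0,0,0.405,0.04,0.72,-0.15,0, 0,0,0.45,0.05,0.8,-0.15,0, 0,0,0.495,0.06,0.88,-0.15,0, 0,0,0.5187,0.06,0.95,-0.15,0]'
python3 - <<'E'
from h import *
o=st();y=CUP[2]-np.pi/2;print(row((.5073,.3175,.32),toolR((0,0,1),y)))
E
```

```text
clock: 20.3
tcp_pos: [0.4809, 0.1286, 0.3379]
orientation: [2.479, 1.927, -0.001]
contact_force: [0.9, -0.4, -0.7]
grip_width: 0.0184
clk 20.3 tcp [0.4809 0.1286 0.3379] F [ 0.9 -0.4 -0.7] M [-0.    0.02  0.04] w 0.0184 q [0.5, 0.21, -1.01, 1.78, 0.19, 1.26, -0.81]
[0.0003, 0.0006, -0.001, 0.9482, -0.1048, 0.0879]
```

```bash
python3 -m jog '[0,0,0,0.2,-0.02,0,0, 0,0,0,0.4,-0.05,0.02,0, 0,0,0,0.6,-0.07,0.04,0, 0,0,0,0.8,-0.09,0.06,0, 0,0,0,0.95,-0.105,0.088,0, 0,0,0,0.95,-0.105,0.088,0]'
python3 - <<'E'
from h import *
from fit import place
o=st();im=r.grab_frame('wrist')[:,:,::-1];c=cam('wrist',o)
cv2.imwrite('pics/w12_raw.png',im);crop(im,0,0,512,384,1.5,'w12.png')
s=r.grab_frame('scene')[:,:,::-1];cv2.imwrite('pics/s12_raw.png',s);crop(s,270,40,130,170,4,'s12.png')
Rm=R.from_rotvec(o['orientation']).as_matrix();n=o['tcp_pos']+.1113*Rm[:,2]
print('nose pred wrist',proj(c,n)*1.5,'scene',(proj(cam('scene'),n)-(270,40))*4)
L=[(-.04,-.065,.1),(-.04,.065,.1),(.04,.065,.1),(.04,-.065,.1)]
print((proj(c,place(CUP,L))*1.5).round(0).tolist(),((proj(cam('scene'),place(CUP,L))-(270,40))*4).round().tolist())
E
```

```text
clock: 20.9
tcp_pos: [0.5056, 0.3217, 0.319]
orientation: [2.471, 1.937, 0.002]
contact_force: [-1.3, 0.1, -1.2]
grip_width: 0.0186
carrier [ 0.5477 -0.1921 -0.1894  0.071  -0.0013]
[[-1.2, 0.2], [-0.8, -0.2], [0.4, -0.6], [-0.2, 1.9], [-0.2, 2.2], [-0.8, 3.6], [-2.9, -3.4], [-0.0, -0.9], [1.0, 0.2], [-3.6, 0.5], [-0.2, 0.1], [1.6, 1.3]]
pred head [ 0.49116694 -0.11002765  0.20560962] bottom [ 0.59525587 -0.12997939  0.036     ]
pred px [[339.63830889 215.57902354]] [[167.60875952 169.64204508]] seen [339.375 214.125] [168.625 171.625]
tri head (array([ 0.49434125, -0.1096121 ,  0.20260386]), [array([-0.3, -0.1]), array([-0.3, -0. ])])
cup [0.4996 0.2869 2.8957]
[[-0.6, -1.4], [0.3, -0.6], [-0.5, 0.3], [-0.5, 0.3], [0.8, 0.5], [-1.4, 0.1], [-0.9, -0.4], [-0.6, -1.1]]
empty [[0.50730696 0.3175009  0.004     ]]
clk 20.9 tcp [0.5056 0.3217 0.319 ] F [-1.3  0.1 -1.2] M [ 0.02  0.02 -0.03] w 0.0186 q [0.05, 0.45, -0.99, 1.59, 0.38, 1.32, -1.23]
nose pred wrist [[390.60871087 275.18691894]] scene [[359.82962336 334.06292082]]
[[445.0, 195.0], [439.0, 346.0], [347.0, 345.0], [342.0, 195.0]] [[391.0, 507.0], [173.0, 521.0], [153.0, 415.0], [364.0, 402.0]]
```

View pics/w12.png

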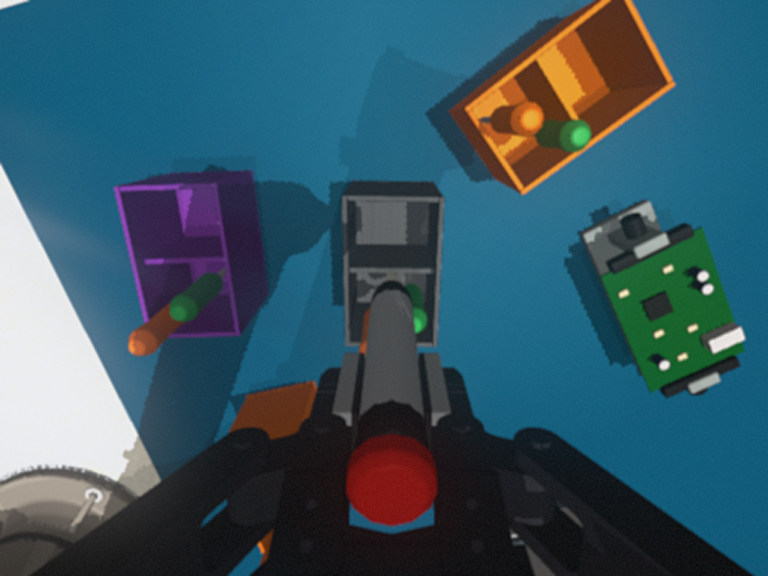

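View pics/s12.png

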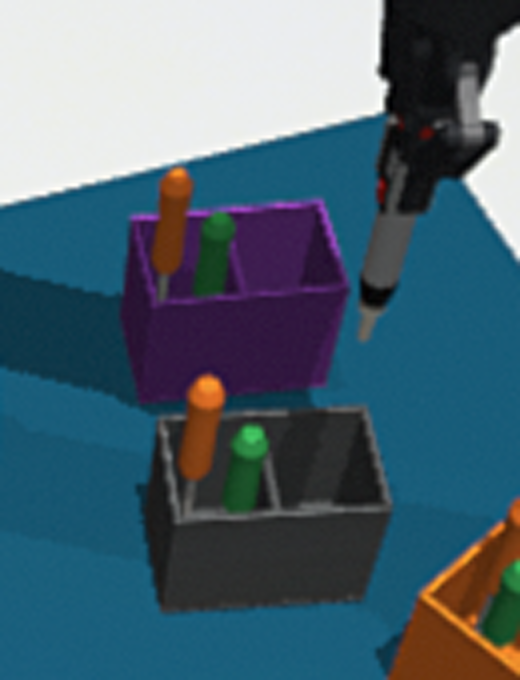

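```bash
cat > cupt.py <<'E'
from h import *
def pose(nz,ly=-.040,t=5,lx=0):
    c,s=np.cos(CUP[2]),np.sin(CUP[2]);yc=np.array([-s,c,0]);xc=np.array([c,s,0]);t=np.radians(t)
    a=np.array([0,0,np.cos(t)])-np.sin(t)*yc
    n=np.array([CUP[0],CUP[1],0])+lx*xc+ly*yc+[0,0,nz]
    return n+.1113*a,toolR(a,CUP[2]-np.pi/2),a
if __name__=='__main__':
    o=st()
    for z in map(float,sys.argv[1:]):
        p,Rm,a=pose(z);print(z,row(p,Rm))
    p,Rm,a=pose(.004);print('nose above floor mm',((o['tcp_pos']-.1113*a)[2]-.004)*1e3)
E
python3 cupt.py .2 .13 .02
```

```text
clk 21.0 tcp [0.5068 0.3177 0.3196] F [ 0.2 -0.7  0.2] M [-0.03  0.01  0.05] w 0.0183 q [0.06, 0.44, -0.99, 1.59, 0.38, 1.32, -1.23]
0.2 [0.0009, -0.0269, -0.0002, 0.0902, 0.0023, 0.0431]
0.13 [0.0009, -0.0269, -0.0002, 0.0912, 0.0013, 0.3931]
0.02 [0.0009, -0.0269, -0.0002, 0.0926, -0.0003, 0.9431]
nose above floor mm 204.6757726220968
```

```bash
python3 -m jog '[0.001,-0.02,0,0.06,0.002,0.04,0, 0.001,-0.027,0,0.09,0.002,0.1,0, 0.001,-0.027,0,0.091,0.001,0.2,0, 0.001,-0.027,0,0.091,0.001,0.3,0, 0.001,-0.027,0,0.091,0.001,0.37,0, 0.001,-0.027,0,0.091,0.001,0.393,0, 0.001,-0.027,0,0.091,0.001,0.393,0]'; python3 cupt.py .02
python3 - <<'E'
from cupt import *
o=r.get_obs();im=r.grab_frame('wrist')[:,:,::-1];crop(im,128,96,256,192,3,'w13.png')
s=r.grab_frame('scene')[:,:,::-1];crop(s,270,40,130,170,4,'s13.png')
E
```

```text
clock: 21.7
tcp_pos: [0.5119, 0.3339, 0.2408]
orientation: [2.434, 1.896, -0.107]
contact_force: [0.2, 1.0, -0.9]
grip_width: 0.0183
clk 21.7 tcp [0.5119 0.3339 0.2408] F [ 0.2  1.  -0.9] M [ 0.15 -0.07  0.04] w 0.0183 q [-0.07, 0.56, -0.92, 1.61, 0.49, 1.3, -1.34]
0.02 [0.0, 0.0003, -0.0005, 0.0538, -0.0028, 0.547]
nose above floor mm 125.93244553557243
```

View pics/w13.png

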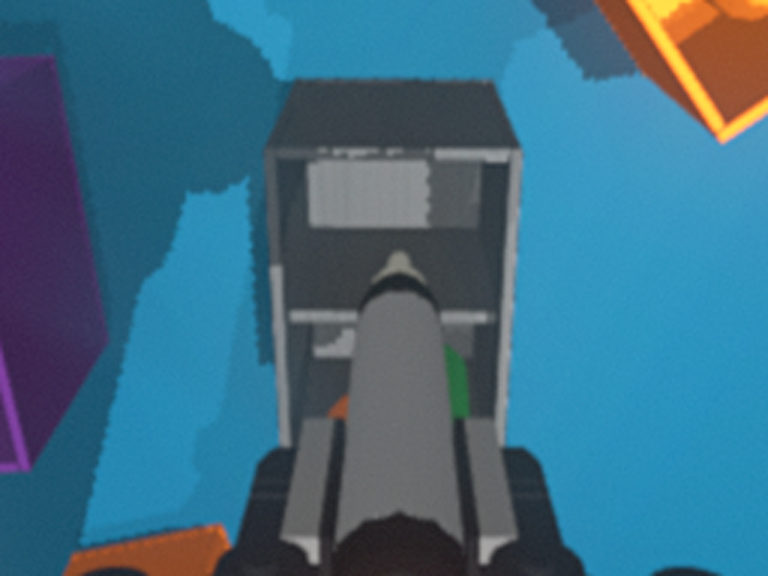

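View pics/s13.png

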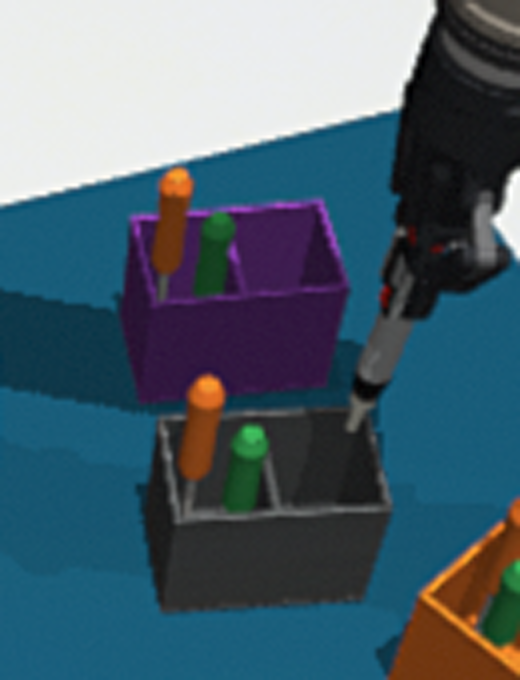

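```bash
python3 -m jog '[0,0,0,0.01,0,0.1,0, 0,0,0,0.02,0,0.2,0, 0,0,0,0.03,-0.001,0.28,0, 0,0,0,0.036,-0.001,0.36,0, 0,0,0,0.043,-0.002,0.44,0, 0,0,0,0.048,-0.003,0.49,0, 0,0,0,0.048,-0.003,0.49,0]'; python3 cupt.py .004
python3 - <<'E'
from cupt import *
im=r.grab_frame('wrist')[:,:,::-1];crop(im,128,96,256,192,3,'w14.png')
E
```

```text
clock: 22.5
tcp_pos: [0.5113, 0.3356, 0.1418]
orientation: [2.434, 1.897, -0.108]
contact_force: [-0.6, -0.6, -0.6]
grip_width: 0.0185
clk 22.5 tcp [0.5113 0.3356 0.1418] F [-0.6 -0.6 -0.6] M [ 0.1  -0.01 -0.03] w 0.0185 q [-0.11, 0.66, -0.87, 1.7, 0.58, 1.14, -1.41]
0.004 [-0.0003, 0.0004, -0.0002, 0.01, 0.0028, 0.1343]
nose above floor mm 26.931906223691254
```

View pics/w14.png

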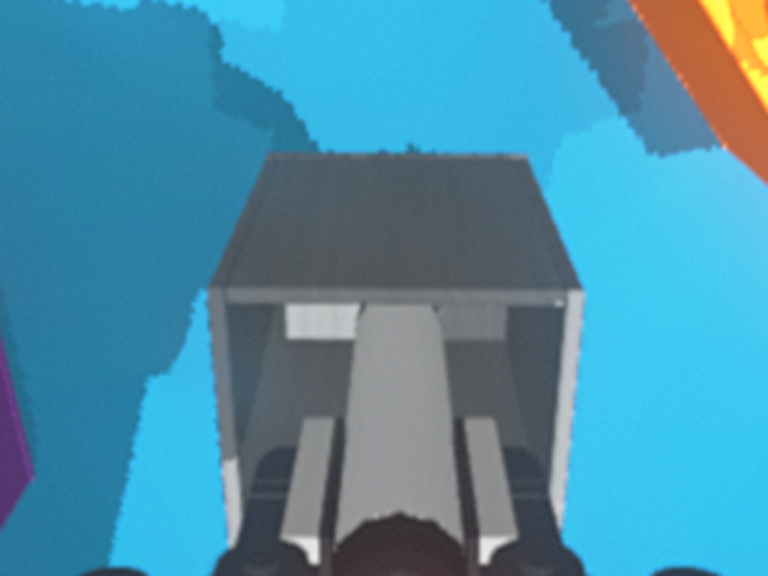

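```bash
python3 -m jog '[0,0,0,0.002,0.001,0.03,0, 0,0,0,0.004,0.002,0.06,0, 0,0,0,0.006,0.002,0.09,0, 0,0,0,0.007,0.003,0.105,0, 0,0,0,0.008,0.003,0.112,0, 0,0,0,0.008,0.003,0.112,0]'; python3 cupt.py .004
```

```text
clock: 23.15
tcp_pos: [0.5121, 0.3356, 0.1203]
orientation: [2.434, 1.897, -0.106]
contact_force: [-0.4, 0.2, -1.4]
grip_width: 0.0184
clk 23.15 tcp [0.5121 0.3356 0.1203] F [-0.4  0.2 -1.4] M [ 0.07 -0.01  0.05] w 0.0184 q [-0.11, 0.68, -0.85, 1.71, 0.61, 1.11, -1.43]
0.004 [-0.0, -0.0, -0.0002, -0.0006, -0.0014, 0.0273]
nose above floor mm 5.4307791092040345
```

```bash
python3 -m jog '[0,0,0,0,0,0.006,0, 0,0,0,0,0,0.011,0, 0,0,0,0,0,0.015,0, 0,0,0,0,0,0.015,0]'; python3 cupt.py .004
```

```text
clock: 23.55
tcp_pos: [0.512, 0.3353, 0.1172]
orientation: [2.434, 1.897, -0.107]
contact_force: [-0.8, -0.1, -1.2]
grip_width: 0.0185
clk 23.55 tcp [0.512  0.3353 0.1172] F [-0.8 -0.1 -1.2] M [ 0.08 -0.05 -0.01] w 0.0185 q [-0.12, 0.69, -0.85, 1.71, 0.61, 1.11, -1.43]
0.004 [-0.0001, 0.0, -0.0002, -0.0003, -0.0013, 0.0119]
nose above floor mm 2.360228633914597
```

```bash
python3 -m jog '[0,0,0,0,0,0.003,0, 0,0,0,0,0,0.006,0, 0,0,0,0,0,0.008,0, 0,0,0,0,0,0.008,0]'; python3 cupt.py .004
```

```text
clock: 23.95
tcp_pos: [0.512, 0.3351, 0.1156]
orientation: [2.434, 1.897, -0.107]
contact_force: [0.2, -0.1, -1.3]
grip_width: 0.0182
clk 23.95 tcp [0.512  0.3351 0.1156] F [ 0.2 -0.1 -1.3] M [ 0.13 -0.09 -0.04] w 0.0182 q [-0.12, 0.69, -0.85, 1.72, 0.61, 1.1, -1.43]
0.004 [-0.0001, 0.0001, -0.0002, -0.0002, -0.0013, 0.0036]
nose above floor mm 0.7115549017702345
```

```bash
python3 -m jog '[0,0,0,0,0,0.003,0, 0,0,0,0,0,0.006,0, 0,0,0,0,0,0.006,0]'; python3 cupt.py .004; python3 -m jog '[0,0,0,0,0,0.003,0, 0,0,0,0,0,0.005,0, 0,0,0,0,0,0.005,0]'; python3 cupt.py .004
```

```text
clock: 24.25
tcp_pos: [0.5119, 0.335, 0.1143]
orientation: [2.434, 1.897, -0.107]
contact_force: [-1.1, -0.3, -0.9]
grip_width: 0.0184
clk 24.25 tcp [0.5119 0.335  0.1143] F [-1.1 -0.3 -0.9] M [ 0.11  0.03 -0.04] w 0.0184 q [-0.12, 0.69, -0.85, 1.72, 0.61, 1.1, -1.44]
0.004 [-0.0001, 0.0001, -0.0002, 0.0002, -0.0013, -0.003]
nose above floor mm -0.5943015160939196
clock: 24.55
tcp_pos: [0.512, 0.3352, 0.1138]
orientation: [2.434, 1.897, -0.106]
contact_force: [0.0, 0.2, 3.9]
grip_width: 0.0184
clk 24.55 tcp [0.512  0.3352 0.1138] F [0.  0.2 3.9] M [-0.01  0.14  0.03] w 0.0184 q [-0.12, 0.69, -0.85, 1.72, 0.61, 1.1, -1.44]
0.004 [0.0, -0.0001, -0.0002, -0.0014, -0.0015, -0.0054]
nose above floor mm -1.0992173644271235
```

```bash
python3 -m jog '[0,-0.003,0,0.005,0,0,0, 0,-0.0067,0,0.0117,0,0,0, 0,-0.0067,0,0.0117,0,0,0]'; python3 cupt.py .004;  python3 - <<'E'
from h import *
im=r.grab_frame('wrist')[:,:,::-1];crop(im,128,96,256,192,3,'w15.png')
E
```

```text
clock: 24.85
tcp_pos: [0.5126, 0.3374, 0.1137]
orientation: [2.422, 1.888, -0.133]
contact_force: [-1.5, -3.2, 5.0]
grip_width: 0.0188
clk 24.85 tcp [0.5126 0.3374 0.1137] F [-1.5 -3.2  5. ] M [-0.65  0.35 -0.03] w 0.0188 q [-0.14, 0.7, -0.84, 1.7, 0.62, 1.13, -1.44]
0.004 [0.0001, 0.0072, -0.0002, -0.0126, -0.0016, -0.0047]
nose above floor mm -1.2175903851194096
```

View pics/w15.png

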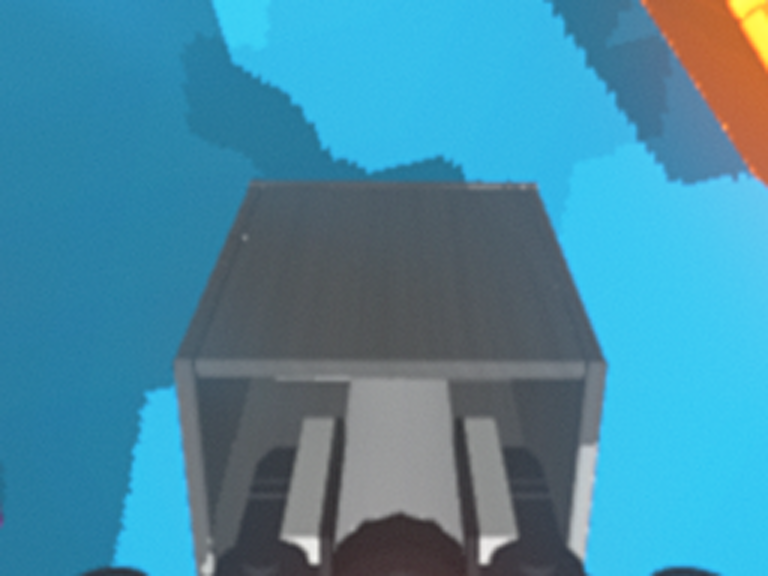

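```bash
python3 -m jog '[0,0.002,0,-0.004,0,-0.002,0, 0,0.002,0,-0.004,0,-0.002,0]'; python3 cupt.py .004; python3 -m jog '[0,0,0,0,0,0,0.3, 0,0,0,0,0,0,0.32, 0,0,0,0,0,0,0.4, 0,0,0,0,0,0,0.5, 0,0,0,0,0,0,0.55, 0,0,0,0,0,0,0.55]' 20;  python3 - <<'E'
from h import *
st();im=r.grab_frame('wrist')[:,:,::-1];s=r.grab_frame('scene')[:,:,::-1]
crop(np.hstack([cv2.resize(im[96:288,128:384],(400,300)),cv2.resize(s[70:220,260:460],(400,300))]),0,0,800,300,1,'w16.png')
E
```

```text
clock: 25.1
tcp_pos: [0.5124, 0.3364, 0.1138]
orientation: [2.426, 1.891, -0.125]
contact_force: [-0.0, -0.3, -0.8]
grip_width: 0.0185
clk 25.1 tcp [0.5124 0.3364 0.1138] F [-0.  -0.3 -0.8] M [ 0.04  0.03 -0.  ] w 0.0185 q [-0.13, 0.7, -0.84, 1.71, 0.61, 1.12, -1.44]
0.004 [0.0, 0.005, -0.0002, -0.0074, -0.0017, -0.0044]
nose above floor mm -1.030869845289644
clock: 25.7
tcp_pos: [0.5124, 0.3364, 0.1138]
orientation: [2.426, 1.891, -0.125]
contact_force: [0.3, 1.2, -0.6]
grip_width: 0.0469
clk 25.7 tcp [0.5124 0.3364 0.1138] F [ 0.3  1.2 -0.6] M [ 0.17 -0.03 -0.02] w 0.0469 q [-0.13, 0.7, -0.84, 1.71, 0.61, 1.12, -1.44]
```

View pics/w16.png

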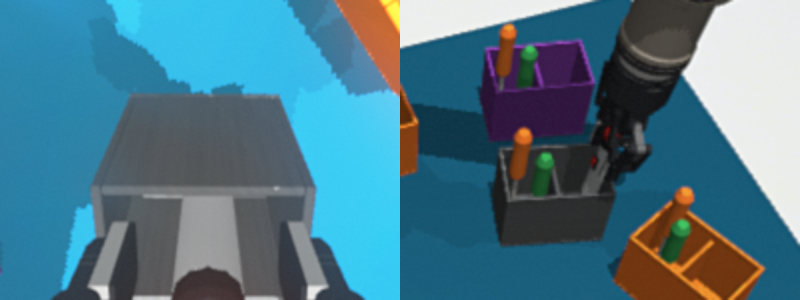

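```bash
python3 -m jog '[0,0,0,0,0,-0.06,0.55, 0,0,0,0,0,-0.15,0.55, 0,0,0,0,0,-0.25,0.55, 0,0,0,0,0,-0.4,0.55, 0,0,0,0,0,-0.6,0.55, 0,0,0,0,0,-0.8,0.55, 0,0,0,0,0,-0.95,0.55, 0,0,0,0,0,-0.95,0.55]';  python3 - <<'E'
from h import *
st();im=r.grab_frame('wrist')[:,:,::-1];s=r.grab_frame('scene')[:,:,::-1];cv2.imwrite('pics/s17_raw.png',s)
crop(np.hstack([cv2.resize(im,(400,300)),cv2.resize(s[70:220,260:460],(400,300))]),0,0,800,300,1,'w17.png')
crop(s,0,0,512,384,1.5,'s17.png')
E
```

```text
clock: 26.6
tcp_pos: [0.5178, 0.3585, 0.3098]
orientation: [2.427, 1.893, -0.11]
contact_force: [1.2, -0.2, 0.3]
grip_width: 0.0473
clk 26.6 tcp [0.5178 0.3585 0.3098] F [ 1.2 -0.2  0.3] M [ 0.15 -0.05 -0.02] w 0.0473 q [-0.11, 0.54, -0.93, 1.47, 0.46, 1.44, -1.32]
```

View pics/w17.png

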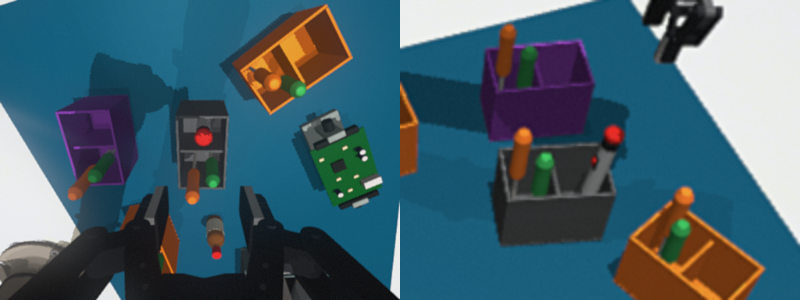

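View pics/s17.png

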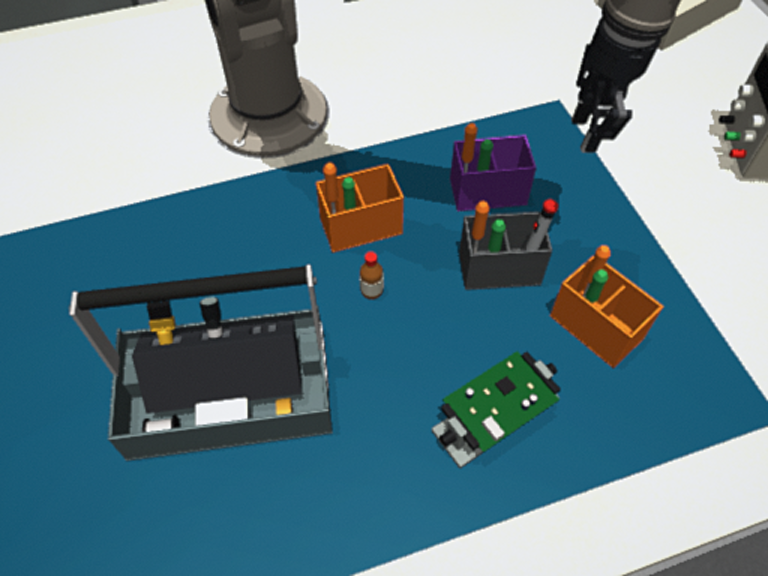

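Run:
```python
from h import *
a=cv2.imread('pics/scene0.png');b=cv2.imread('pics/s17_raw.png')
g=lambda i:cv2.cvtColor(i,6).astype(np.float32)
for n,(x,y,w,h) in dict(carrier=(40,215,185,95),bar=(40,170,120,90),cup=(305,160,65,35),board=(280,230,100,80),flux=(235,165,26,36)).items():
    A,B=g(a)[y:y+h,x:x+w],g(b)[y:y+h,x:x+w];print(n,cv2.phaseCorrelate(A,B,cv2.createHanningWindow((w,h),cv2.CV_32F)))
crop(b,295,115,85,85,6,'s18.png')
```

```text
carrier ((0.09492021573764475, -0.1714738175836601), 0.9874876677576039)
bar ((-0.09131532431310774, -0.16196752260773195), 0.9498738414269906)
cup ((0.2691018283524258, -0.09084618661016464), 0.5800043289308194)
board ((-0.007386712182899657, 0.023451469259683222), 0.9899439582824707)
flux ((0.5190693384314979, -0.007848377810066864), 0.9798780303187822)
```

View pics/s18.png

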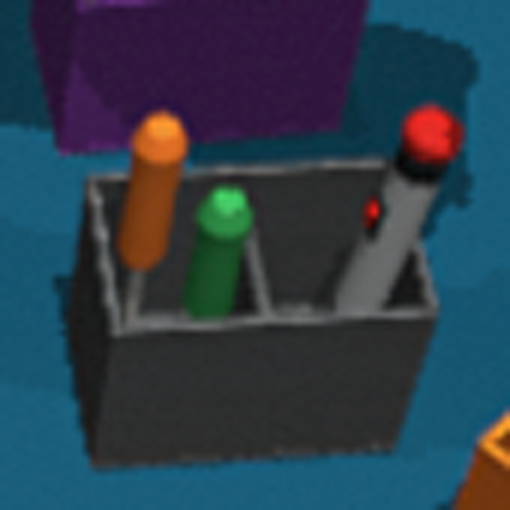

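```bash
python3 -c "
from bench import r
print(r.hand_in())"
```

```text
the job is handed in; nothing more can be done
None
```

The solder sucker now stands nose down in the empty half of the dark steel cup, with its plunger latched. I handed the job in at about 27 s of the 72 s allowed.

- **Pressing:** I pressed the red head down along the slope with closed fingers until it reached its stop. The axial force peaked at about 46 N against the stop, more than the catch needs. That is over 40 N, but it was on the fingertips and not on the arm or gripper body. The pictures showed no shift of the carrier.
- **Pulling out:** I gripped the barrel at 130 mm and worked it out over about 47 mm with 25 degree twists. The readings, taken between twists, showed at most 8 N of pull and once 9 N of push back. I then drew it clear along the slope.
- **Placing:** I lowered it until the nose touched the cup floor at about 4 N, leaned it gently on the outer wall at about 3.5 N, let go and backed off.

**Last checks:**
- **Sucker:** the last scene picture shows it standing in the empty half, leaning on the outer wall. The red head sits directly on the black collar, so it is latched.
- **Other things:** carrier, cup and board match the first picture to within about 0.3 px. The flux bottle showed 0.5 px (about 1 mm). Nothing came near it, so I put this down to the changed shadow, but I did not check it further.
- **Nose height:** touchdown came about 1 mm lower than calculated, which is within the calibration error.

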